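# Uncover a glazed cup and scrub it out with a bottle brush

### The job

Take the cover tile off the green cup and lay it squarely on the pile of two tiles. Then scrub the inside of the cup with the blue-handled bottle brush, pressing the bristles on the wall and working up and down between bottom and rim, two strokes on the side nearest the robot and then two on the far side, without ramming the cup, which stays in its wooden block. Hang the brush back on its fork, and leave the pile where it is and the jars and the clay alone.

Things in the scene. Friction and masses are not known exactly. Their poses are not given: they have to be found in the camera images.
- cup: Loose green celadon tumbler, 77 mm high, standing in the holding block; origin at the centre of its underside, z up its axis, x away from the robot within about 0.6 rad. Outside 57 mm wide at the foot and 67 mm at the rim; inner floor 4.5 mm above the origin; bore about 44 mm wide at the floor and 52 mm at the rim. About 0.2 kg.
- holder: Fixed turned beech holding block, round, 96 mm wide and 45 mm high, origin at the centre of its underside. Its bore, 66 mm wide and 35 mm deep, holds the lower part of the cup with a few mm of play; the cup's underside stands 10 mm above the block's origin and its rim 87 mm above the table.
- cover_tile: Loose flat ceramic tile with a green glazed face, 66 mm (x) by 92 mm (y) by 9 mm, origin at the centre of its underside, about 0.12 kg; it starts lying on the cup's rim.
- tile_top: Loose tile of the same size and axes with a blue-grey face, the upper one of the pile of two on the table; its origin (underside) is 9 mm above the table.
- tile_bottom: Loose tile of the same size and axes, the lower one of the pile.
- brush: Bottle brush, hanging upright. Origin on its axis under its round blue collar (38 mm wide, 5 mm thick), z up. The flat blue grip, 24 mm (x) by 16 mm (y), spans 5 to 77 mm above it: grip across y. Below is a 6 mm steel wire, springy from 21 mm below: about 1 N bends the bristles 10 mm sideways. The bristle head, 37 mm wide (30 mm when pressed), spans 75 to 118 mm below the origin. 0.1 kg.
- bristles (a point): Middle of the brush's bristle head, 97 mm below the brush's origin when unbent; the bristles reach 21 mm above and below it. With the grip held upright about 16 to 20 mm to one side of the cup's axis, they press lightly on that wall from bottom to rim.
- brush_stand: Fixed; origin on the table. Post 148 mm high at x = 56 mm; fork of two 8 mm steel rods at y = -11 and 11 mm, tops at z = 144 mm, straight from x = 34 to -16 mm, then their tips rise 6 mm, splaying to x = -30 mm. Open towards -x. The wire passes between the rods, the collar rests on them; the bristles do not pass between, so the brush is raised a little and slid out to -x, and goes back likewise.
- fork_seat (a point): Point on the fork at the tines' top, 144 mm above the stand's origin, where the brush's origin sits when it hangs.
- rutile_jar: Bystander: glass jar of pale green powder with a whitish screw lid, 56 mm wide, 86 mm high, origin at the centre of its underside.
- oxide_jar: Bystander, stands fast: open glass jar of white slip, 85 mm wide, 104 mm high, origin at the centre of its underside.
- clay_lump: Bystander: grey-brown lump of clay, 65 x 79 x 50 mm, origin at the centre of its underside.
Mind the look-alikes: they are no part of the job. What is shaped like the brush but yellow is not meant.

How it is judged:
By the outcome, as a careful person would: the job done as asked, in the order asked, and still so for the second after the job is handed in, with the robot touching nothing.
It also fails if it takes over 72 s, if anything falls off the work surface, if the arm or the gripper's body presses on something with over 40 N, if the wrist force passes 120 N, or if a joint passes its speed limit or range.

### The arm

A 6-joint arm with a two-finger parallel gripper is mounted at the origin on a cart in front of the work surface, level with it; the furniture and walls round the work are solid. World frame = base frame: x ahead of the robot, y to its left, z up, the work surface at z = 0. Lengths are in m, angles in rad, forces in N, time in s.
With the tool pointing down it reaches from about 0.375 to 0.925 m from the base axis. Payload 5.7 kg.
Tool frame: the origin (TCP) lies midway between the tips of the shut fingers; the grasp point (between the pads) lies 19 mm behind it; x points along the fingers, z is the direction in which the jaws open and shut, and the axes are right-handed (so a half turn about x gives the same grasp; the last joint's range is limited). The gripper opens to 85 mm and grips with 20 to 120 N. Pads are 22 mm wide; open, the fingers measure 114 mm over their backs; the gripper's body (76 mm by 85 mm) begins 54 mm behind the grasp point. The pads swing forward as they close: fully open they stand 13 mm farther back than shut.
Start: joints at [-1.386, 0.359, 1.51, -0, 1.272, -0.115], TCP at [0.177, -0.573, 0.231] pointing down, gripper open.
Joint ranges: [-2.97, 2.97], [-1.01, 2.36], [0.21, 2.38], [-0.96, 4.11], [0.2, 2.71], [-2.98, 2.98]. Speed limits (rad/s): [2.39, 2.39, 3.14, 3.14, 3.14, 3.14].

### API

Orientations are given as a unit quaternion [x, y, z, w].
In Python, from station import manip gives the robot as it stands.
- The arm moves only by the tool move_arm, never from a script. Its argument "steps" is a list of rows, each an object with "xyz": the shift along the tool's x, y, z in mm, a list of three; "spin": the turn about the tool's x in degrees; "hand": the closure, from 0 (fully open) to 1 (shut). In form: [{"xyz": [dx, dy, dz], "spin": spin, "hand": hand}, ...]. A call has 1 to 5 rows; each row shifts and turns the pose as measured when the row begins, along the tool's axes as they then stand; what a row does not reach is not made up. A row lasts 1/12 s, in which the tool goes at most 41.7 mm and 7.16 degrees, less where a joint would pass 70% of its speed; a pose out of reach is approached as far as the arm can. A call is refused whole if a number of a shift passes 41.7 or a number of a turn 7.16, either way. A call with a gripper value outside its range is refused whole. The fingers move at their own pace and stop on an object; "newtons" is the grip in N (left out, the last holds). Time passes only in rows, so rows that do not move let the fingers close. It gives the time, the measured TCP pose, the force and the opening at its end, in the units of the state.
- manip.observe(): the state, without advancing time (a new reading comes with each control period).
- manip.snapshot(name): name is "side" or "top" or "wrist"; returns (picture, depth): 420x560x3 uint8, red, green, blue; 420x560 float32, m along the optical axis (not along the pixel's ray), 0 where there is no reading.
- manip.get_calibration(name): a dict with "vfov" (degrees; the focal length in pixels is half the picture's height over the tangent of half this angle, whatever the lens; pixels are square), "cx", "cy" (the principal point, pixels), "k1" (the pictures are not rectified: a ray, as slopes to the right and down, at radius r is drawn at 1 + k1 r^2 times it, then the intrinsics apply), "view" (4x4, takes a point from world to camera coordinates). Camera axes: x right, y up, looking along -z (the intrinsics and any distortion apply to the point x, -y, -z); pixel columns grow to the right and rows downward; lengths in m; the calibration is good to about 2 mm. A picture is of the moment at which its call begins: read the wrist's pose just before it. get_calibration takes no time and is no camera call; for the wrist camera it gives the pose at the moment of the call.
- manip.sign_off(): hands the job in, once; it reports no verdict.
Trained networks look in the newest picture that a camera, given by its name, has taken for a name from the list of things; names that differ only in an ending like _2 or _b are one class to them, and where a whole thing is asked for, a point or a joint stands for the part that bears it (a point fixed in the world has none). Each returns a list of dicts, best first, with "confidence" (0 to 1); they miss things now and then, are a little off and sometimes report something else, mostly with a low value. They report only what shows in the picture. A call takes as long as a camera call. They do not tell look-alikes from the thing itself.
- manip.search_frame(camera, name): "at" ([x, y, z] in m, in world coordinates, good to about 4 mm: the middle of the surface that is visible of it).
- manip.silhouettes(camera, name): "region" (420x560 bool, what is visible of it).
- manip.pinpoint(camera, name): "at" ([x, y, z] in m, in world coordinates, good to about 4 mm: a listed point, or the origin of a listed thing).
The state is a dict: "t": time; "joint_positions": joint angles; "joint_velocities": joint speeds; "effort": joint torques, N m; "ee_pos": TCP position; "orientation": TCP orientation; "ft_force": force on the tool from outside, world axes, zero at the start; "torque": the same for the moment, N m; "finger_gap": finger opening in m.
Only numpy, scipy, OpenCV 4.12 (cv2) and the standard library are available. Lean on these libraries where they do the work, as an engineer would, in place of code of your own. Each camera call takes 0.05 s, during which the arm holds its last target. There are 200 camera calls.

## Working session

There is one attempt and no reset: what is moved stays moved. The work goes in short steps, Python scripts to look and compute and a tool call to move; the robot and the scene stay as the last step left them, time stands still between calls to the robot, and variables do not carry over. Pictures are saved under pics/ and viewed, on a budget of 10 in all, crops included, one or two more only if the job needs it, and the job is handed in when it is done.

Besides the shell and the picture viewer there is one more tool, called after ">>>" as name(argument=value, ...) on one line, values as JSON. move_arm: Moves the arm, as the interface text tells. Its arguments: {"type":"object","properties":{"steps":{"type":"array","items":{"type":"object","properties":{"xyz":{"type":"array","items":{"type":"number"}},"spin":{"type":"number"},"hand":{"type":"number"}}}},"newtons":{"type":"number"}},"required":["steps"]}

```bash
mkdir -p pics
cat > h.py <<'E'
from station import manip
import numpy as np, cv2
from scipy.spatial.transform import Rotation as R
def snap(n,f=None):
    c=manip.get_calibration(n); p,d=manip.snapshot(n)
    if f: cv2.imwrite(f'pics/{f}.png',p[:,:,::-1])
    return p,d,c
def cloud(d,c):
    h,w=d.shape; f=h/2/np.tan(np.radians(c['vfov'])/2)
    v,u=np.mgrid[:h,:w]
    K=np.array([[f,0,c['cx']],[0,f,c['cy']],[0,0,1.]])
    q=cv2.undistortPoints(np.stack([u,v],-1).reshape(-1,1,2).astype(np.float64),K,np.array([c['k1'],0,0,0,0.])).reshape(h,w,2)
    P=np.stack([q[...,0]*d,-q[...,1]*d,-d,np.ones_like(d)],-1)
    return (P@np.linalg.inv(np.array(c['view'])).T)[...,:3]
def state():
    s=manip.observe(); r=R.from_quat(s['orientation']).as_matrix()
    print('t',round(s['t'],2),'tcp',np.round(s['ee_pos'],4),'F',np.round(s['ft_force'],1),'gap',round(s['finger_gap'],4)); print(np.round(r,3)); return s,r
E
python3 - <<'E'
from h import *
state()
for n in ['top','side']:
    p,d,c=snap(n,n+'0')
    for k in ['cup','holder','cover_tile','tile_top','brush','bristles','fork_seat','brush_stand','rutile_jar','oxide_jar','clay_lump']:
        for m in manip.pinpoint(n,k)[:3]: print(n,k,np.round(m['at'],3),round(m['confidence'],2))
a=cv2.imread('pics/top0.png');b=cv2.imread('pics/side0.png')
E
```

```text
t 0.0 tcp [ 0.1771 -0.5725  0.2304] F [0.7 0.3 0.3] gap 0.0856
[[-0.     0.955  0.295]
 [ 0.002  0.295 -0.955]
 [-1.     0.    -0.002]]
top cup [0.614 0.106 0.005] 0.58
top cup [0.46  0.096 0.009] 0.42
top cup [0.401 0.312 0.003] 0.15
top holder [ 0.46   0.096 -0.003] 0.56
top tile_top [0.607 0.254 0.012] 0.59
top brush [0.457 0.707 0.015] 0.7
top brush [0.398 0.31  0.149] 0.69
top bristles [0.379 0.763 0.013] 0.77
top bristles [0.398 0.309 0.043] 0.38
top fork_seat [0.402 0.309 0.142] 0.92
top brush_stand [0.401 0.311 0.002] 0.72
top rutile_jar [ 0.518  0.198 -0.   ] 0.73
top oxide_jar [0.516 0.412 0.002] 0.66
side cup [0.457 0.094 0.01 ] 0.54
side holder [ 0.461  0.095 -0.003] 0.95
side cover_tile [0.467 0.097 0.086] 0.94
side tile_top [0.605 0.255 0.012] 0.87
side brush [0.404 0.31  0.145] 0.94
side brush [0.456 0.713 0.02 ] 0.83
side bristles [0.383 0.765 0.015] 0.66
side bristles [0.401 0.311 0.046] 0.62
side fork_seat [0.399 0.312 0.145] 0.9
side brush_stand [ 0.398  0.312 -0.003] 0.86
side brush_stand [0.458 0.089 0.011] 0.24
side rutile_jar [0.516 0.201 0.001] 0.87
side oxide_jar [ 0.512  0.411 -0.001] 0.73
```

View pics/top0.png

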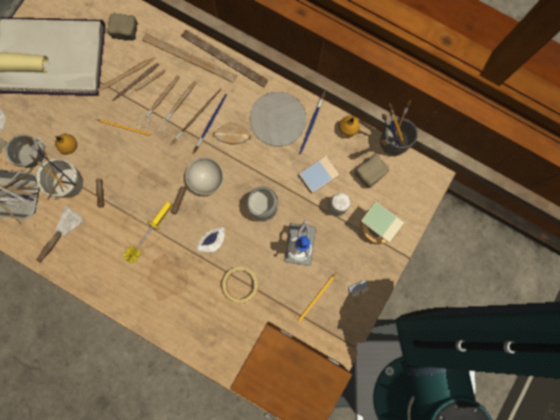

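View pics/side0.png

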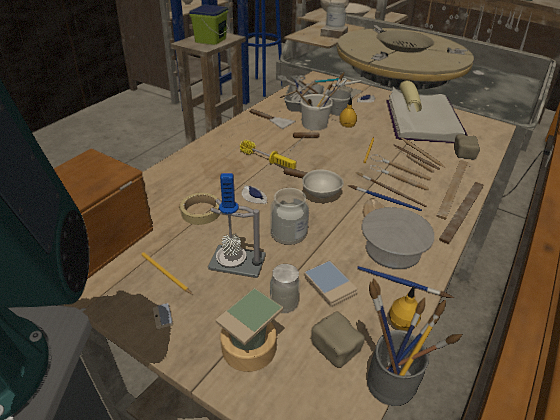

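The top view shows the cover tile on the cup at (381,222), the pile at (318,175), the blue brush on its stand at (302,242), the rutile jar at (341,204) and the clay at (372,170). The yellow brush at (150,230) is the look-alike. Next I'll fit the orientations from depth.

Run:
```python
from h import *
C={}
for n in ['top','side']:
    p,d,c=snap(n); C[n]=(p,cloud(d,c),d>0)
def rect(X,lab):
    if len(X)<20: print(lab,len(X));return
    (cx,cy),(w,h),a=cv2.minAreaRect((X[:,:2]*1000).astype(np.float32))
    b=cv2.boxPoints(((cx,cy),(w,h),a))
    if w<h: ang=a+90
    else: ang=a
    print(lab,len(X),'c',round(cx,1),round(cy,1),'size',round(w,1),round(h,1),'long axis deg',round(ang,1),'z',np.round(np.percentile(X[:,2],[5,50,95])*1e3,1))
for n,(p,W,ok) in C.items():
    def near(x,y,r,z0,z1): return ok&(np.hypot(W[...,0]-x,W[...,1]-y)<r)&(W[...,2]>z0)&(W[...,2]<z1)
    rect(W[near(.465,.097,.075,.091,.105)],n+' cover')
    rect(W[near(.606,.255,.07,.013,.024)],n+' pile')
    rect(W[near(.62,.11,.08,.03,.08)],n+' clay')
    # stand: post & base
    m=near(.40,.31,.11,.136,.154); X=W[m]
    rect(X,n+' fork lvl')
    rect(W[near(.41,.31,.12,.004,.02)],n+' base')
    g=near(.40,.31,.03,.21,.235); rect(W[g],n+' grip top')
    g=near(.40,.31,.04,.15,.22); rect(W[g],n+' grip')
    # post: points > z .08 and away from the brush axis
    q=near(.40,.31,.09,.05,.14)&(np.hypot(W[...,0]-.4,W[...,1]-.31)>.04); X=W[q]
    if len(X): print(n,'post',len(X),np.round(np.median(X,0),3),np.round(X.std(0),3))
    # tall obstacles
    q=ok&(W[...,2]>.04)&(W[...,0]>.3)&(W[...,0]<.75)&(abs(W[...,1]-.2)<.3)
    if n=='top':
        from scipy import ndimage
        L,k=ndimage.label(q)
        for i in range(1,k+1):
            X=W[L==i]
            if len(X)>40: print('obj',np.round(X.min(0),3),np.round(X.max(0),3))
for n in ['top','side']:
    for k in ['clay_lump','cover_tile','brush_stand']:
        for m in manip.search_frame(n,k)[:2]: print(n,k,np.round(m['at'],3),round(m['confidence'],2))
p=C['top'][0]; a=cv2.resize(p[140:290,270:470],(800,600),interpolation=cv2.INTER_CUBIC); cv2.imwrite('pics/topcrop.png',a[:,:,::-1])
```

```text
top cover 828 c 461.5 98.8 size 92.8 67.9 long axis deg 51.8 z [ 91.7  95.3 100.3]
top pile 696 c 604.4 255.0 size 66.2 93.5 long axis deg 124.5 z [13.6 17.6 22.1]
top clay 717 c 627.2 95.6 size 67.3 124.2 long axis deg 136.5 z [36.9 45.7 62.9]
top fork lvl 245 c 413.8 306.5 size 37.6 90.8 long axis deg 170.1 z [139.3 145.6 151. ]
top base 922 c 410.0 309.5 size 227.2 231.0 long axis deg 122.3 z [ 4.2  8.1 16.4]
top grip top 68 c 399.9 309.5 size 24.0 15.8 long axis deg 7.3 z [212.8 219.4 223.7]
top grip 88 c 392.7 312.2 size 34.6 43.4 long axis deg 171.8 z [150.3 202.7 219.6]
top post 11 [0.445 0.307 0.138] [0.003 0.005 0.023]
obj [ 0.646 -0.004  0.04 ] [0.75  0.115 0.175]
obj [0.671 0.294 0.051] [0.75  0.448 0.071]
obj [0.712 0.146 0.04 ] [0.75  0.197 0.101]
obj [0.566 0.067 0.04 ] [0.653 0.155 0.057]
obj [0.472 0.371 0.04 ] [0.556 0.453 0.108]
obj [0.486 0.179 0.041] [0.544 0.233 0.092]
obj [0.409 0.043 0.04 ] [0.513 0.154 0.104]
obj [0.367 0.292 0.041] [0.459 0.332 0.226]
side cover 1946 c 461.6 98.4 size 93.8 67.9 long axis deg 52.1 z [94.  96.6 98.6]
side pile 1171 c 603.5 254.
[... 204 characters left out ...]
4 z [139.4 145.8 151.3]
side base 1229 c 394.6 320.9 size 229.0 178.4 long axis deg 49.2 z [ 5.6 11.4 18.5]
side grip top 127 c 400.0 308.3 size 24.1 16.6 long axis deg 3.5 z [210.7 219.3 222.9]
side grip 450 c 394.2 307.3 size 32.0 46.6 long axis deg 167.9 z [150.4 182.5 217.1]
side post 210 [0.454 0.297 0.097] [0.004 0.002 0.026]
top clay_lump [0.605 0.109 0.048] 0.96
top cover_tile [0.458 0.102 0.094] 0.69
top brush_stand [0.417 0.311 0.01 ] 0.77
top brush_stand [0.392 0.312 0.148] 0.21
side clay_lump [0.609 0.098 0.044] 0.73
side cover_tile [0.463 0.093 0.096] 0.93
side cover_tile [0.518 0.184 0.066] 0.21
side brush_stand [0.427 0.297 0.01 ] 0.68
side brush_stand [0.604 0.25  0.019] 0.67
```

View pics/topcrop.png

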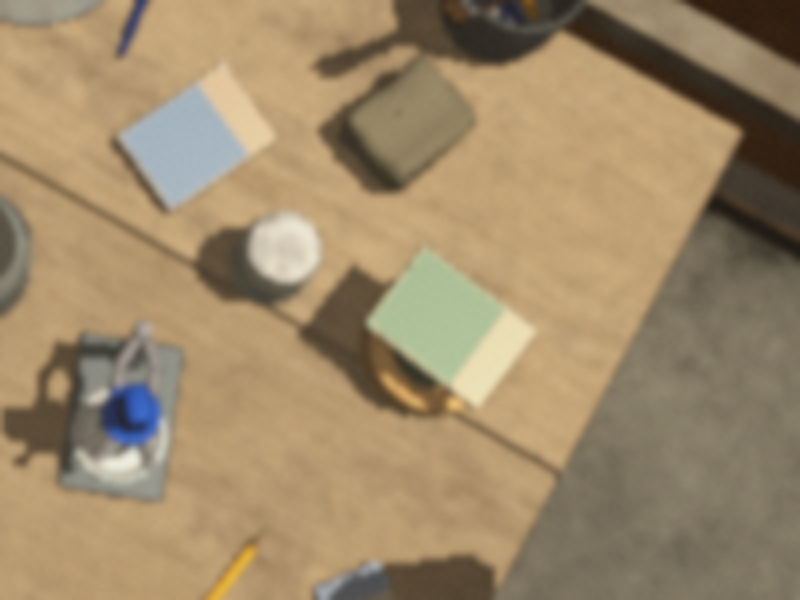

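The cover's cream end points towards the robot at about 232°, and the pile's points at about 304°, so the tile turns +72.5°. I'll grip it near its cream end, where it overhangs the rim.

```bash
cat >> h.py <<'E'
import json
def plan(wps,step=38.,sp=6.5):
    """wps: (x,y,z mm, yaw deg of jaw axis or None); prints rows in calls of 5, axes as they turn"""
    s,r=state(); p=np.array(s['ee_pos'])*1e3; yaw=np.degrees(np.arctan2(r[1,2],r[0,2]))
    rows=[]
    for x,y,z,a in wps:
        d=np.array([x,y,z])-p; da=0 if a is None else (a-yaw+90)%180-90
        n=max(1,int(np.ceil(max(np.linalg.norm(d)/step,abs(da)/sp))))
        for i in range(n):
            t=np.array([x,y,z])-(np.array([x,y,z])-p)*(n-i-1)/(n-i); dd=t-p
            c,q=np.cos(np.radians(yaw)),np.sin(np.radians(yaw))
            zt=np.array([c,q,0]); yt=np.cross(zt,[0,0,-1])
            v=[round(-dd[2]),round(dd@yt),round(dd@zt)]; w=-round(da/n,1)
            if i==n-1 and a is not None: w=-round((a-yaw+90)%180-90,1)
            rows.append({"xyz":v,"spin":w}); p=p+np.array([0,0,-1])*v[0]+yt*v[1]+zt*v[2]; yaw-=w
    for i in range(0,len(rows),5): print(json.dumps(rows[i:i+5]))
    print('end',np.round(p,1),round(yaw,1))
E
python3 - <<'E'
from h import *
plan([(400,-280,210,None),(447,80,160,-38)])
E
```

```text
t 1.6 tcp [ 0.1772 -0.5732  0.2313] F [ 0.6 -0.2  0. ] gap 0.0855
[[ 0.     0.955  0.295]
 [ 0.     0.295 -0.955]
 [-1.     0.    -0.   ]]
[{"xyz": [2, 30, -21], "spin": -0.0}, {"xyz": [2, 30, -21], "spin": -0.0}, {"xyz": [2, 30, -22], "spin": -0.0}, {"xyz": [2, 30, -21], "spin": -0.0}, {"xyz": [2, 30, -22], "spin": -0.0}]
[{"xyz": [2, 30, -21], "spin": -0.0}, {"xyz": [2, 30, -22], "spin": -0.0}, {"xyz": [2, 30, -21], "spin": -0.0}, {"xyz": [3, 30, -22], "spin": -0.0}, {"xyz": [2, 29, -21], "spin": -0.0}]
[{"xyz": [5, 15, -33], "spin": -3.5}, {"xyz": [5, 17, -32], "spin": -3.5}, {"xyz": [5, 19, -31], "spin": -3.5}, {"xyz": [5, 21, -30], "spin": -3.5}, {"xyz": [5, 23, -28], "spin": -3.5}]
[{"xyz": [5, 24, -27], "spin": -3.5}, {"xyz": [5, 26, -25], "spin": -3.5}, {"xyz": [5, 28, -24], "spin": -3.5}, {"xyz": [5, 29, -22], "spin": -3.5}, {"xyz": [5, 30, -20], "spin": -3.3}]
end [447.3  79.6 160.3] -38.0
```

>>> move_arm(steps=[{"xyz": [2, 30, -21]}, {"xyz": [2, 30, -21]}, {"xyz": [2, 30, -22]}, {"xyz": [2, 30, -21]}, {"xyz": [2, 30, -22]}])

```text
invalid input
```

>>> move_arm(steps=[{"xyz": [2, 30, -21]}, {"xyz": [2, 30, -22]}, {"xyz": [2, 30, -21]}, {"xyz": [3, 30, -22]}, {"xyz": [2, 29, -21]}])

```text
invalid input
```

>>> move_arm(steps=[{"xyz": [5, 15, -33], "spin": -3.5}, {"xyz": [5, 17, -32], "spin": -3.5}, {"xyz": [5, 19, -31], "spin": -3.5}, {"xyz": [5, 21, -30], "spin": -3.5}, {"xyz": [5, 23, -28], "spin": -3.5}])

```text
invalid input
```

>>> move_arm(steps=[{"xyz": [5, 24, -27], "spin": -3.5}, {"xyz": [5, 26, -25], "spin": -3.5}, {"xyz": [5, 28, -24], "spin": -3.5}, {"xyz": [5, 29, -22], "spin": -3.5}, {"xyz": [5, 30, -20], "spin": -3.3}])

```text
invalid input
```

Run:
```python
from h import *
s,r=state()
p,d,c=snap('wrist','w1'); W=cloud(d,c); ok=d>0
print('cam',np.round(np.linalg.inv(np.array(c['view']))[:3,3],3))
m=ok&(np.hypot(W[...,0]-.46,W[...,1]-.098)<.08)&(W[...,2]>.088)&(W[...,2]<.103)
X=(W[m]*1000)
print(len(X),np.round(X.mean(0),1)); 
if len(X)>50: print(cv2.minAreaRect(X[:,:2].astype(np.float32)))
# fingers in side view
p,d,c=snap('side'); W=cloud(d,c)
q=(d>0)&(W[...,2]>.11)&(W[...,2]<.26)&(np.hypot(W[...,0]-s['ee_pos'][0],W[...,1]-s['ee_pos'][1])<.075)
X=W[q]; print('finger lowest z',np.sort(X[:,2])[:12].round(4))
```

```text
t 1.6 tcp [ 0.1772 -0.5732  0.2313] F [ 0.6 -0.2  0. ] gap 0.0855
[[ 0.     0.955  0.295]
 [ 0.     0.295 -0.955]
 [-1.     0.    -0.   ]]
cam [ 0.254 -0.549  0.374]
0 [nan nan nan]
finger lowest z []<stdin>:7: RuntimeWarning: Mean of empty slice.
  ret = um.true_divide(
```

View pics/w1.png

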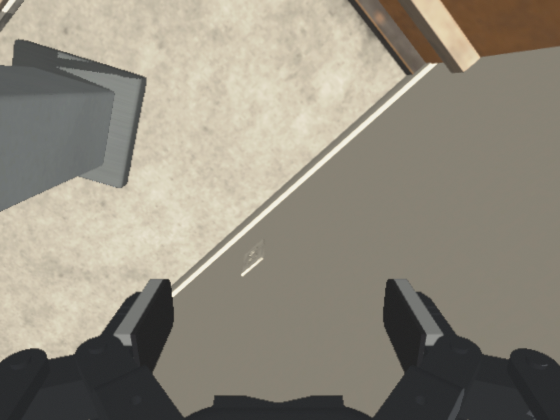

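The picture shows only the cart and floor, because the arm hasn't moved: the calls were refused. Rows probably need all three fields, so I'll fill them in. 4 pictures viewed so far.

>>> move_arm(steps=[{"xyz": [2, 30, -21], "spin": 0, "hand": 0}, {"xyz": [2, 30, -21], "spin": 0, "hand": 0}, {"xyz": [2, 30, -22], "spin": 0, "hand": 0}, {"xyz": [2, 30, -21], "spin": 0, "hand": 0}, {"xyz": [2, 30, -22], "spin": 0, "hand": 0}], newtons=40)

```text
t: 2.12
ee_pos: [0.2886, -0.4309, 0.2208]
orientation: [0.42, 0.565, -0.425, 0.569]
ft_force: [-0.1, -0.3, 1.4]
finger_gap: 0.0851
```

>>> move_arm(steps=[{"xyz": [2, 30, -21], "spin": 0, "hand": 0}, {"xyz": [2, 30, -22], "spin": 0, "hand": 0}, {"xyz": [2, 30, -21], "spin": 0, "hand": 0}, {"xyz": [3, 30, -22], "spin": 0, "hand": 0}, {"xyz": [2, 29, -21], "spin": 0, "hand": 0}])

```text
t: 2.53
ee_pos: [0.4052, -0.2788, 0.2091]
orientation: [0.421, 0.564, -0.426, 0.569]
ft_force: [0.0, -0.6, 0.3]
finger_gap: 0.0854
```

>>> move_arm(steps=[{"xyz": [5, 15, -33], "spin": -3.5, "hand": 0}, {"xyz": [5, 17, -32], "spin": -3.5, "hand": 0}, {"xyz": [5, 19, -31], "spin": -3.5, "hand": 0}, {"xyz": [5, 21, -30], "spin": -3.5, "hand": 0}, {"xyz": [5, 23, -28], "spin": -3.5, "hand": 0}])

```text
t: 2.95
ee_pos: [0.4372, -0.0934, 0.1831]
orientation: [0.326, 0.62, -0.332, 0.632]
ft_force: [1.3, 0.2, -0.2]
finger_gap: 0.0854
```

>>> move_arm(steps=[{"xyz": [5, 24, -27], "spin": -3.5, "hand": 0}, {"xyz": [5, 26, -25], "spin": -3.5, "hand": 0}, {"xyz": [5, 28, -24], "spin": -3.5, "hand": 0}, {"xyz": [5, 29, -22], "spin": -3.5, "hand": 0}, {"xyz": [5, 30, -20], "spin": -3.3, "hand": 0}])

```text
t: 3.37
ee_pos: [0.4614, 0.0953, 0.1559]
orientation: [0.222, 0.663, -0.229, 0.677]
ft_force: [0.5, 0.2, 0.1]
finger_gap: 0.0856
```

```bash
cat > look.py <<'E'
from h import *
s,r=state()
p,d,c=snap('wrist','w2'); W=cloud(d,c); ok=d>0
m=ok&(np.hypot(W[...,0]-.46,W[...,1]-.098)<.08)&(W[...,2]>.088)&(W[...,2]<.103)
X=(W[m]*1000)
print(len(X)); 
if len(X)>50: print(np.round(X.mean(0),1),cv2.minAreaRect(X[:,:2].astype(np.float32)))
p,d,c=snap('side'); W=cloud(d,c)
q=(d>0)&(W[...,2]>.11)&(W[...,2]<.26)&(np.hypot(W[...,0]-s['ee_pos'][0],W[...,1]-s['ee_pos'][1])<.075)
X=W[q]; print('finger lowest z',np.sort(X[:,2])[:12].round(4))
plan([(447,80,160,-38)])
E
python3 look.py
```

```text
t 3.37 tcp [0.4614 0.0953 0.1559] F [0.5 0.2 0.1] gap 0.0856
[[ 0.016  0.605  0.796]
 [-0.016  0.796 -0.605]
 [-1.    -0.003  0.022]]
16307
[463.3 101.5  95.7] ((460.7687072753906, 98.17384338378906), (92.80098724365234, 65.6856918334961), 52.04829025268555)
finger lowest z [0.1676 0.1681 0.169  0.169  0.1691 0.1693 0.1698 0.1703 0.1703 0.1704
 0.1707 0.1707]
t 3.47 tcp [0.4614 0.0981 0.1555] F [-0.1 -0.2 -0.1] gap 0.0853
[[ 0.015  0.602  0.799]
 [-0.014  0.799 -0.602]
 [-1.    -0.002  0.021]]
[{"xyz": [-5, -23, -1], "spin": 1.0}]
end [446.7  80.3 160.5] -38.0
```

>>> move_arm(steps=[{"xyz": [0, -24, -1], "spin": 1, "hand": 0}, {"xyz": [0, 0, 0], "spin": 0, "hand": 0}, {"xyz": [25, 0, 0], "spin": 0, "hand": 0}, {"xyz": [10, 0, 0], "spin": 0, "hand": 0}, {"xyz": [0, 0, 0], "spin": 0, "hand": 0}])

```text
t: 3.88
ee_pos: [0.4488, 0.0792, 0.1212]
orientation: [0.227, 0.66, -0.232, 0.678]
ft_force: [0.1, -0.0, 0.1]
finger_gap: 0.0852
```

Run:
```python
from h import *
plan([(446,79,80,-38)],step=20)
```

```text
t 3.88 tcp [0.4488 0.0792 0.1212] F [ 0.1 -0.   0.1] gap 0.0852
[[ 0.021  0.613  0.79 ]
 [-0.015  0.79  -0.613]
 [-1.     0.001  0.025]]
[{"xyz": [14, -1, -1], "spin": 0.1}, {"xyz": [14, 0, -1], "spin": 0.1}, {"xyz": [13, -1, 0], "spin": -0.0}]
end [446.   78.8  80.2] -38.0
```

>>> move_arm(steps=[{"xyz": [14, -1, -2], "spin": 0, "hand": 0}, {"xyz": [14, 0, -1], "spin": 0, "hand": 0}, {"xyz": [10, 0, 0], "spin": 0, "hand": 0}, {"xyz": [0, 0, 0], "spin": 0, "hand": 0}])

```text
t: 4.22
ee_pos: [0.4491, 0.0774, 0.0841]
orientation: [0.229, 0.658, -0.233, 0.678]
ft_force: [-0.6, -0.6, -0.1]
finger_gap: 0.0855
```

Run:
```python
from h import *
s,r=state()
p,d,c=snap('side','s2'); W=cloud(d,c)
q=(d>0)&(W[...,2]>.06)&(W[...,2]<.2)&(np.hypot(W[...,0]-.446,W[...,1]-.079)<.075)
cv2.imwrite('pics/s2c.png',cv2.resize(p[250:370,180:320],(700,600),interpolation=cv2.INTER_CUBIC)[:,:,::-1])
```

```text
t 4.22 tcp [0.4491 0.0774 0.0841] F [-0.6 -0.6 -0.1] gap 0.0855
[[ 0.024  0.617  0.787]
 [-0.015  0.787 -0.617]
 [-1.     0.003  0.028]]
```

View pics/s2c.png

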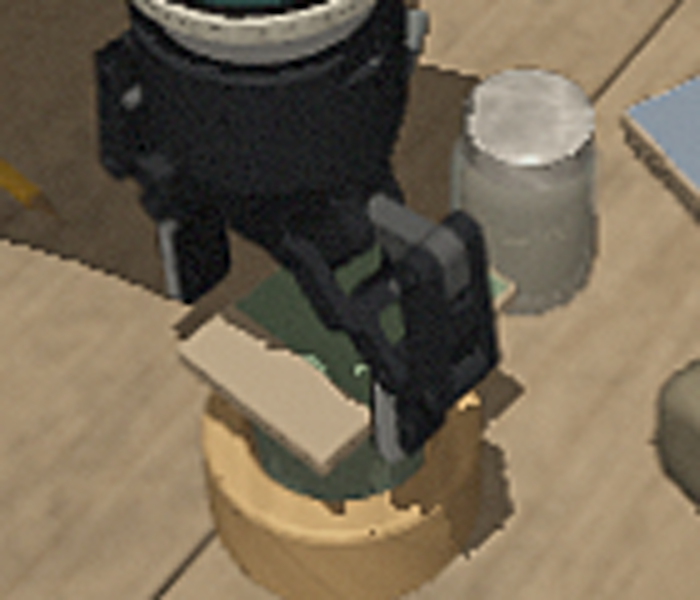

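The fingers straddle the cream end of the tile: pads at (190,265) and (390,430) in the crop, tile between them and clear of the jar. I'll centre by 4 mm, lower and close.

>>> move_arm(steps=[{"xyz": [3, 0, -4], "spin": 0, "hand": 0}, {"xyz": [1, 0, 0], "spin": 0, "hand": 0.15}, {"xyz": [0, 0, 0], "spin": 0, "hand": 0.3}, {"xyz": [0, 0, 0], "spin": 0, "hand": 0.4}, {"xyz": [0, 0, 0], "spin": 0, "hand": 0.4}], newtons=30)

```text
t: 4.68
ee_pos: [0.4488, 0.0794, 0.0835]
orientation: [0.23, 0.656, -0.233, 0.68]
ft_force: [0.5, -0.6, -1.3]
finger_gap: 0.0647
```

>>> move_arm(steps=[{"xyz": [0, 0, 0], "spin": 0, "hand": 0.5}, {"xyz": [0, 0, 0], "spin": 0, "hand": 0.5}, {"xyz": [0, 0, 0], "spin": 0, "hand": 0.5}], newtons=50)

```text
t: 4.93
ee_pos: [0.4488, 0.0795, 0.084]
orientation: [0.23, 0.656, -0.233, 0.68]
ft_force: [-0.1, 0.0, -1.7]
finger_gap: 0.0639
```

>>> move_arm(steps=[{"xyz": [-4, 0, 0], "spin": 0, "hand": 0.5}, {"xyz": [-12, 0, 0], "spin": 0, "hand": 0.5}, {"xyz": [-20, 0, 0], "spin": 0, "hand": 0.5}, {"xyz": [-10, 0, 0], "spin": 0, "hand": 0.5}, {"xyz": [0, 0, 0], "spin": 0, "hand": 0.5}])

```text
t: 5.35
ee_pos: [0.4456, 0.0802, 0.1312]
orientation: [0.229, 0.658, -0.233, 0.679]
ft_force: [1.4, -0.5, -0.7]
finger_gap: 0.0639
```

Run:
```python
from h import *
s,r=state()
p,d,c=snap('side','s3'); W=cloud(d,c)
q=(d>0)&(W[...,2]>.12)&(W[...,2]<.155)&(np.hypot(W[...,0]-.46,W[...,1]-.1)<.07)&(p[...,1]>p[...,0].astype(int)+8)
X=W[q]*1e3; print(len(X)); 
if len(X)>30:
    A=np.c_[X[:,:2],np.ones(len(X))]; print('plane slope',np.linalg.lstsq(A,X[:,2],rcond=None)[0],X.mean(0))
p,d,c=snap('wrist','w3'); W=cloud(d,c)
q=(d>0)&(W[...,2]>.12)&(W[...,2]<.16)&(p[...,1]>p[...,0].astype(int)+8)
X=W[q]*1e3; print(len(X))
A=np.c_[X[:,:2],np.ones(len(X))]; co=np.linalg.lstsq(A,X[:,2],rcond=None)[0]; print('plane',co, X.mean(0));
```

```text
t 5.35 tcp [0.4456 0.0802 0.1312] F [ 1.4 -0.5 -0.7] gap 0.0639
[[ 0.026  0.618  0.786]
 [-0.015  0.786 -0.618]
 [-1.     0.004  0.03 ]]
212
plane slope [1.24532316e-02 3.14497937e-03 1.38364598e+02] [453.9867431  102.14105619 144.33943121]
27104
plane [ 9.21456479e-03 -8.14857891e-04  1.39006181e+02] [466.76755108 109.51556849 143.21800163]
```

View pics/w3.png

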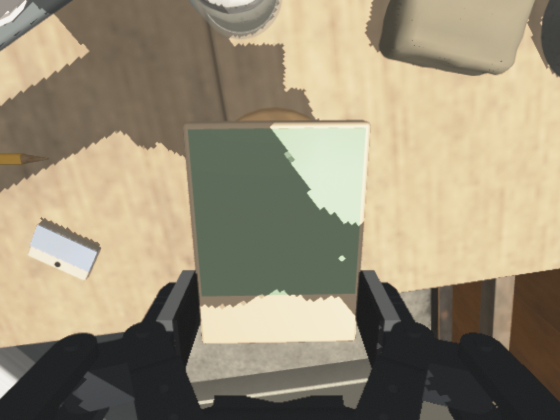

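The tile is held level, with its cream end in the fingers at (280,320). I'll measure its pose in the hand and plan the carry (6 pictures viewed).

```bash
cat > inhand.py <<'E'
from h import *
def inhand():
    s,r=state()
    p,d,c=snap('wrist'); W=cloud(d,c)*1e3
    m=manip.silhouettes('wrist','cover_tile'); reg=m[0]['region']&(d>0)
    reg=cv2.erode(reg.astype(np.uint8),np.ones((3,3)))>0
    X=W[reg]; z=np.median(X[:,2]); X=X[abs(X[:,2]-z)<4]
    (cx,cy),(w,h),a=cv2.minAreaRect(X[:,:2].astype(np.float32)); a=a+90 if w<h else a
    print('tile',round(cx,1),round(cy,1),'sz',round(w,1),round(h,1),'ang',round(a,1),'ztop',z,m[0]['confidence'])
    yaw=np.arctan2(r[1,2],r[0,2]); o=np.array([cx,cy])-np.array(s['ee_pos'][:2])*1e3
    R2=np.array([[np.cos(yaw),-np.sin(yaw)],[np.sin(yaw),np.cos(yaw)]])
    loc=R2.T@o; print('local',loc.round(1),'jaw yaw',np.degrees(yaw).round(1))
    # want tile angle 124.45 => jaw yaw
    y2=np.degrees(yaw)+(124.45-a+90)%180-90
    t=np.radians(y2); R3=np.array([[np.cos(t),-np.sin(t)],[np.sin(t),np.cos(t)]])
    tgt=np.array([604,254.6])-R3@loc; print('target tcp',tgt.round(1),'yaw',y2.round(1))
    return tgt,y2
E
python3 - <<'E'
from inhand import *
t,y=inhand()
plan([(*t,142,y)],step=20,sp=5)
E
```

```text
t 5.45 tcp [0.445  0.0801 0.1299] F [ 0.  -0.1 -1.8] gap 0.0635
[[ 0.025  0.618  0.786]
 [-0.015  0.786 -0.618]
 [-1.     0.003  0.029]]
tile 458.4 98.9 sz 91.7 65.5 ang 52.1 ztop 142.3169871834013 0.66
local [-1.1 23.1] jaw yaw -38.2
target tcp [617.9 236.1] yaw 34.2
t 5.55 tcp [0.4442 0.0801 0.129 ] F [-0.1  0.1 -1.1] gap 0.0641
[[ 0.023  0.618  0.786]
 [-0.015  0.786 -0.618]
 [-1.     0.002  0.027]]
[{"xyz": [-1, 15, 3], "spin": -4.8}, {"xyz": [-1, 15, 4], "spin": -4.8}, {"xyz": [-1, 15, 5], "spin": -4.8}, {"xyz": [-1, 14, 6], "spin": -4.8}, {"xyz": [-1, 14, 8], "spin": -4.8}]
[{"xyz": [-1, 13, 9], "spin": -4.8}, {"xyz": [-1, 12, 10], "spin": -4.8}, {"xyz": [-1, 11, 11], "spin": -4.8}, {"xyz": [-1, 10, 11], "spin": -4.8}, {"xyz": [-1, 9, 12], "spin": -4.8}]
[{"xyz": [-1, 9, 13], "spin": -4.8}, {"xyz": [0, 7, 14], "spin": -4.8}, {"xyz": [-1, 6, 14], "spin": -4.8}, {"xyz": [0, 5, 15], "spin": -4.8}, {"xyz": [-1, 4, 16], "spin": -5.1}]
end [617.9 236.6 142. ] 34.1
```

>>> move_arm(steps=[{"xyz": [-1, 15, 3], "spin": -4.8, "hand": 0.5}, {"xyz": [-1, 15, 4], "spin": -4.8, "hand": 0.5}, {"xyz": [-1, 15, 5], "spin": -4.8, "hand": 0.5}, {"xyz": [-1, 14, 6], "spin": -4.8, "hand": 0.5}, {"xyz": [-1, 14, 8], "spin": -4.8, "hand": 0.5}])

```text
t: 5.97
ee_pos: [0.4964, 0.132, 0.1289]
orientation: [0.077, 0.698, -0.088, 0.706]
ft_force: [0.5, 0.2, -1.5]
finger_gap: 0.0642
```

>>> move_arm(steps=[{"xyz": [-1, 13, 9], "spin": -4.8, "hand": 0.5}, {"xyz": [-1, 12, 10], "spin": -4.8, "hand": 0.5}, {"xyz": [-1, 11, 11], "spin": -4.8, "hand": 0.5}, {"xyz": [-1, 10, 11], "spin": -4.8, "hand": 0.5}, {"xyz": [-1, 9, 12], "spin": -4.8, "hand": 0.5}])

```text
t: 6.38
ee_pos: [0.5521, 0.1861, 0.127]
orientation: [-0.08, 0.705, 0.066, 0.702]
ft_force: [0.0, 0.4, -0.8]
finger_gap: 0.0639
```

>>> move_arm(steps=[{"xyz": [-1, 9, 13], "spin": -4.8, "hand": 0.5}, {"xyz": [0, 7, 14], "spin": -4.8, "hand": 0.5}, {"xyz": [-1, 6, 14], "spin": -4.8, "hand": 0.5}, {"xyz": [0, 5, 12], "spin": -4.8, "hand": 0.5}, {"xyz": [0, 0, 0], "spin": -2, "hand": 0.5}])

```text
t: 6.8
ee_pos: [0.5947, 0.2324, 0.1206]
orientation: [-0.215, 0.681, 0.203, 0.67]
ft_force: [0.2, 0.8, -1.7]
finger_gap: 0.0639
```

Run:
```python
from inhand import *
t,y=inhand()
plan([(*t,70,y)],step=15,sp=5)
```

```text
t 6.8 tcp [0.5947 0.2324 0.1206] F [ 0.2  0.8 -1.7] gap 0.0639
[[-0.009 -0.564  0.825]
 [-0.021  0.825  0.564]
 [-1.    -0.012 -0.02 ]]
tile 580.3 251.9 sz 65.0 92.0 ang 124.5 ztop 132.55668105203281 0.61
local [-0.8 24.2] jaw yaw 34.3
target tcp [618.3 235.1] yaw 34.3
t 6.9 tcp [0.5927 0.2309 0.1203] F [-0.5 -0.2 -1.3] gap 0.0641
[[-0.012 -0.561  0.828]
 [-0.022  0.828  0.561]
 [-1.    -0.012 -0.022]]
[{"xyz": [13, -3, 6], "spin": -0.0}, {"xyz": [12, -3, 6], "spin": -0.0}, {"xyz": [13, -2, 6], "spin": -0.0}, {"xyz": [12, -3, 6], "spin": -0.2}]
end [618.7 235.3  70.3] 34.3
```

>>> move_arm(steps=[{"xyz": [12, -3, 7], "spin": 0, "hand": 0.5}, {"xyz": [12, -3, 7], "spin": 0, "hand": 0.5}, {"xyz": [12, -2, 7], "spin": 0, "hand": 0.5}, {"xyz": [12, -3, 5], "spin": 0, "hand": 0.5}, {"xyz": [12, 0, 2], "spin": 0, "hand": 0.5}])

```text
t: 7.32
ee_pos: [0.6217, 0.2351, 0.0556]
orientation: [-0.212, 0.683, 0.199, 0.67]
ft_force: [-0.1, -0.3, -1.3]
finger_gap: 0.0639
```

>>> move_arm(steps=[{"xyz": [10, 0, 0], "spin": 0, "hand": 0.5}, {"xyz": [3, 0, 0], "spin": 0, "hand": 0.5}, {"xyz": [0, 0, 0], "spin": 0, "hand": 0.5}])

```text
t: 7.57
ee_pos: [0.6189, 0.2335, 0.036]
orientation: [-0.211, 0.686, 0.198, 0.667]
ft_force: [-0.5, -0.0, -1.6]
finger_gap: 0.0638
```

Run:
```python
from inhand import *
t,y=inhand()
plan([(*t,20,y)],step=10,sp=5)
```

```text
t 7.57 tcp [0.6189 0.2335 0.036 ] F [-0.5 -0.  -1.6] gap 0.0638
[[-0.021 -0.554  0.832]
 [-0.025  0.832  0.554]
 [-0.999 -0.009 -0.031]]
tile 605.1 253.3 sz 64.8 92.2 ang 124.2 ztop 47.97898821604496 0.67
local [-0.5 24. ] jaw yaw 33.7
target tcp [617.8 234.9] yaw 33.9
t 7.67 tcp [0.6192 0.2337 0.0371] F [-0.2  0.7 -1.2] gap 0.0642
[[-0.02  -0.555  0.832]
 [-0.025  0.832  0.554]
 [-0.999 -0.01  -0.03 ]]
[{"xyz": [9, 1, 0], "spin": -0.1}, {"xyz": [8, 1, 0], "spin": -0.2}]
end [618.1 235.4  20.1] 34.0
```

>>> move_arm(steps=[{"xyz": [8, 1, 0], "spin": -0.2, "hand": 0.5}, {"xyz": [6, 1, 0], "spin": 0, "hand": 0.5}, {"xyz": [3, 0, 0], "spin": 0, "hand": 0.5}, {"xyz": [0, 0, 0], "spin": 0, "hand": 0.5}])

```text
t: 8.0
ee_pos: [0.619, 0.2357, 0.021]
orientation: [-0.213, 0.684, 0.2, 0.669]
ft_force: [-0.0, -0.8, -1.8]
finger_gap: 0.0637
```

Run:
```python
from inhand import *
t,y=inhand()
plan([(*t,15,y)],step=10,sp=5)
p,d,c=snap('side','s4')
cv2.imwrite('pics/s4c.png',cv2.resize(p[230:330,270:390],(720,600),interpolation=cv2.INTER_CUBIC)[:,:,::-1])
```

```text
t 8.0 tcp [0.619  0.2357 0.021 ] F [-0.  -0.8 -1.8] gap 0.0637
[[-0.015 -0.558  0.83 ]
 [-0.024  0.83   0.557]
 [-1.    -0.011 -0.026]]
tile 605.0 255.5 sz 64.9 92.1 ang 124.5 ztop 32.973167626602375 0.63
local [-0.6 24.2] jaw yaw 33.9
target tcp [618.  234.8] yaw 33.9
t 8.1 tcp [0.6193 0.2358 0.0216] F [ 0.9  0.4 -1. ] gap 0.0642
[[-0.015 -0.558  0.83 ]
 [-0.024  0.83   0.558]
 [-1.    -0.011 -0.026]]
[{"xyz": [7, 0, -2], "spin": 0.0}]
end [617.6 234.6  14.6] 33.9
```

View pics/s4c.png

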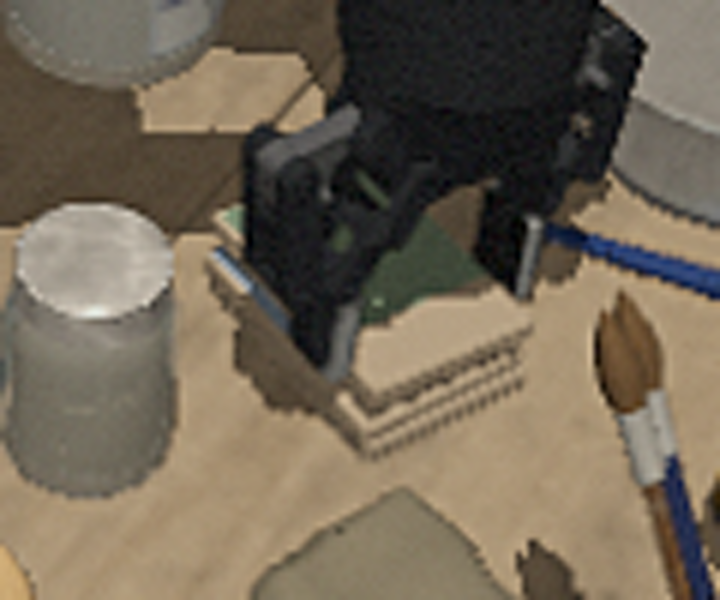

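The held tile hovers about 5 mm over the pile, square to it, with matching cream ends near (430,350). I'll lower it and release.

>>> move_arm(steps=[{"xyz": [3, 0, -2], "spin": 0, "hand": 0.5}, {"xyz": [2, 0, 0], "spin": 0, "hand": 0.5}, {"xyz": [0, 0, 0], "spin": 0, "hand": 0.5}])

```text
t: 8.4
ee_pos: [0.6184, 0.2346, 0.0173]
orientation: [-0.213, 0.683, 0.2, 0.67]
ft_force: [0.1, -1.2, -1.1]
finger_gap: 0.0642
```

Run:
```python
from inhand import *
t,y=inhand()
```

```text
t 8.4 tcp [0.6184 0.2346 0.0173] F [ 0.1 -1.2 -1.1] gap 0.0642
[[-0.013 -0.558  0.83 ]
 [-0.023  0.83   0.558]
 [-1.    -0.012 -0.023]]
tile 604.3 254.4 sz 64.9 91.9 ang 124.3 ztop 29.23438174400306 0.73
local [-0.7 24.2] jaw yaw 33.9
target tcp [618.1 234.9] yaw 34.0
```

>>> move_arm(steps=[{"xyz": [2, 0, 0], "spin": 0, "hand": 0.5}, {"xyz": [1, 0, 0], "spin": 0, "hand": 0.5}, {"xyz": [0, 0, 0], "spin": 0, "hand": 0.5}])

```text
t: 8.75
ee_pos: [0.6191, 0.2349, 0.0164]
orientation: [-0.213, 0.682, 0.2, 0.67]
ft_force: [-0.6, 0.2, -2.1]
finger_gap: 0.0638
```

>>> move_arm(steps=[{"xyz": [0, 0, 0], "spin": 0, "hand": 0.15}, {"xyz": [0, 0, 0], "spin": 0, "hand": 0.05}, {"xyz": [0, 0, 0], "spin": 0, "hand": 0}, {"xyz": [0, 0, 0], "spin": 0, "hand": 0}, {"xyz": [-10, 0, 0], "spin": 0, "hand": 0}])

```text
t: 9.17
ee_pos: [0.6186, 0.2349, 0.0254]
orientation: [-0.212, 0.683, 0.2, 0.67]
ft_force: [-0.1, -0.4, -0.4]
finger_gap: 0.0853
```

>>> move_arm(steps=[{"xyz": [-25, 0, 0], "spin": 0, "hand": 0}, {"xyz": [-40, 0, 0], "spin": 0, "hand": 0}, {"xyz": [-40, 0, 0], "spin": 0, "hand": 0}, {"xyz": [-40, 0, 0], "spin": 0, "hand": 0}, {"xyz": [-40, 0, 0], "spin": 0, "hand": 0}])

```text
t: 9.58
ee_pos: [0.6147, 0.2372, 0.2098]
orientation: [-0.212, 0.69, 0.2, 0.663]
ft_force: [0.8, 0.6, 0.2]
finger_gap: 0.0855
```

Run:
```python
from h import *
state()
p,d,c=snap('side'); W=cloud(d,c)*1e3
def rect(X,l):
    (cx,cy),(w,h),a=cv2.minAreaRect(X[:,:2].astype(np.float32)); a=a+90 if w<h else a
    print(l,len(X),round(cx,1),round(cy,1),round(w,1),round(h,1),round(a,1),np.percentile(X[:,2],[5,50,95]).round(1))
near=lambda W,d,x,y,r,a,b:(d>0)&(np.hypot(W[...,0]-x,W[...,1]-y)<r)&(W[...,2]>a)&(W[...,2]<b)
rect(W[near(W,d,604,255,70,23,33)],'side cover'); 
p,d,c=snap('wrist','w5'); W=cloud(d,c)*1e3
rect(W[near(W,d,604,255,70,23,33)],'wrist cover')
for n in ['side','wrist','top']:
    p,d,c=snap(n); W=cloud(d,c)*1e3
    m=near(W,d,459,95,45,80,95); X=W[m]
    if len(X)>30:
        (cx,cy),rad=cv2.minEnclosingCircle(X[:,:2].astype(np.float32)); print(n,'rim',len(X),round(cx,1),round(cy,1),round(rad,1))
    rect(W[near(W,d,400,309,40,140,152)],n+' collar') if near(W,d,400,309,40,140,152).sum()>10 else 0
    g=near(W,d,400,309,30,216,226)
    if g.sum()>10: rect(W[g],n+' grip top')
    g=near(W,d,400,309,110,142,152)&(np.hypot(W[...,0]-400,W[...,1]-309)>24); 
    if g.sum()>5: print(n,'post/fork',W[g].mean(0).round(1),rect(W[g],'pf'))
```

```text
t 9.58 tcp [0.6147 0.2372 0.2098] F [0.8 0.6 0.2] gap 0.0855
[[-0.032 -0.558  0.83 ]
 [-0.028  0.83   0.557]
 [-0.999 -0.005 -0.042]]
side cover 1173 606.1 254.3 68.5 93.5 123.0 [25.3 27.6 29.6]
wrist cover 7119 604.5 254.3 66.0 92.2 124.1 [25.7 27.  28.2]
side rim 368 457.5 94.7 34.7
side collar 302 403.3 307.0 35.4 71.9 170.2 [141.  146.3 150.9]
side grip top 94 400.0 308.0 24.1 16.4 6.3 [216.5 220.7 223.3]
pf 159 412.8 304.5 35.4 90.9 168.9 [142.5 145.3 150.1]
side post/fork [422.2 303.7 145.9] None
wrist rim 1128 456.4 95.7 34.5
top collar 183 404.0 308.5 37.6 71.4 170.6 [140.9 146.2 150.6]
top grip top 55 399.4 309.4 14.3 23.5 179.7 [216.9 219.3 222.2]
pf 83 413.9 306.9 37.6 91.5 170.6 [142.2 145.4 150.6]
top post/fork [417.5 307.  145.8] None
```

The tile lies on the pile at (604.5, 254.3), 124.1°, which matches. Now to the brush, arriving high above it.

Run:
```python
from h import *
plan([(400,309,275,84)],step=24,sp=6)
```

```text
t 9.83 tcp [0.6151 0.2374 0.2081] F [-0.4 -0.1 -0.6] gap 0.0853
[[-0.031 -0.558  0.83 ]
 [-0.028  0.83   0.557]
 [-0.999 -0.006 -0.041]]
[{"xyz": [-7, 18, -14], "spin": -5.0}, {"xyz": [-7, 19, -12], "spin": -5.0}, {"xyz": [-7, 20, -11], "spin": -5.0}, {"xyz": [-7, 21, -9], "spin": -5.0}, {"xyz": [-6, 22, -7], "spin": -5.0}]
[{"xyz": [-7, 22, -5], "spin": -5.0}, {"xyz": [-6, 22, -3], "spin": -5.0}, {"xyz": [-7, 23, -1], "spin": -5.0}, {"xyz": [-6, 22, 1], "spin": -5.0}, {"xyz": [-7, 23, 3], "spin": -5.1}]
end [399.6 308.8 275.1] 84.0
```

>>> move_arm(steps=[{"xyz": [-9, 18, -14], "spin": -5, "hand": 0}, {"xyz": [-9, 19, -12], "spin": -5, "hand": 0}, {"xyz": [-9, 20, -11], "spin": -5, "hand": 0}, {"xyz": [-9, 21, -9], "spin": -5, "hand": 0}, {"xyz": [-8, 22, -7], "spin": -5, "hand": 0}])

```text
t: 10.25
ee_pos: [0.5014, 0.2699, 0.2434]
orientation: [-0.353, 0.635, 0.349, 0.592]
ft_force: [-0.1, 0.6, -0.4]
finger_gap: 0.0855
```

>>> move_arm(steps=[{"xyz": [-8, 22, -5], "spin": -5, "hand": 0}, {"xyz": [-8, 22, -3], "spin": -5, "hand": 0}, {"xyz": [-7, 23, -1], "spin": -5, "hand": 0}, {"xyz": [-6, 22, 1], "spin": -5, "hand": 0}, {"xyz": [-7, 23, 3], "spin": -5, "hand": 0}])

```text
t: 10.67
ee_pos: [0.3836, 0.3026, 0.2755]
orientation: [-0.476, 0.547, 0.486, 0.488]
ft_force: [-0.4, 0.1, 0.6]
finger_gap: 0.0855
```

>>> move_arm(steps=[{"xyz": [0, 0, 0], "spin": 0, "hand": 0}, {"xyz": [0, 0, 0], "spin": 0, "hand": 0}])

```text
t: 10.83
ee_pos: [0.3776, 0.3024, 0.2736]
orientation: [-0.476, 0.548, 0.489, 0.484]
ft_force: [0.3, -0.0, -0.5]
finger_gap: 0.0853
```

Run:
```python
from h import *
s,r=state()
p,d,c=snap('wrist','w6'); W=cloud(d,c)*1e3; ok=d>0
blue=(p[...,2].astype(int)>p[...,0].astype(int)+40)
def rect(X,l):
    (cx,cy),(w,h),a=cv2.minAreaRect(X[:,:2].astype(np.float32)); a=a+90 if w<h else a
    print(l,len(X),round(cx,1),round(cy,1),round(w,1),round(h,1),round(a,1),np.percentile(X[:,2],[5,50,95]).round(1))
n=np.hypot(W[...,0]-400,W[...,1]-309)
g=ok&blue&(n<45)&(W[...,2]>214)&(W[...,2]<228); 
if g.sum()>10: rect(W[g],'grip top')
g=ok&blue&(n<45)&(W[...,2]>140)&(W[...,2]<156); 
if g.sum()>10: rect(W[g],'collar')
g=ok&~blue&(n<80)&(W[...,2]>138)&(W[...,2]<156); 
if g.sum()>10: rect(W[g],'fork/post')
g=ok&~blue&(n<120)&(W[...,2]>4)&(W[...,2]<14)&(W[...,0]<480); 
if g.sum()>10: rect(W[g],'base')
```

```text
t 10.83 tcp [0.3776 0.3024 0.2736] F [ 0.3 -0.  -0.5] gap 0.0853
[[-0.078 -0.995  0.064]
 [-0.049  0.068  0.996]
 [-0.996  0.075 -0.054]]
grip top 948 397.8 309.0 23.0 15.5 6.7 [216.5 220.1 221.5]
collar 947 396.1 309.2 36.8 32.9 79.8 [147.4 148.6 150. ]
fork/post 897 412.4 306.5 37.6 91.4 170.9 [141.6 145.3 149.3]
base 2659 398.1 301.3 225.1 118.2 26.4 [ 7.   9.8 13. ]
```

View pics/w6.png

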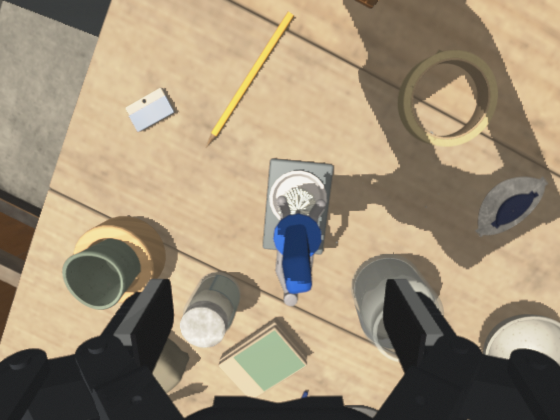

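The wrist view shows the brush upright in its fork at (295,250), post at (290,298), the stand's fork opening upward in the picture, and the cup open at (100,270). The tool has drifted to a 5° tilt (8 pictures viewed). I'll find which motion causes this so I can undo it.

```bash
cat > tl.py <<'E'
from station import manip
import numpy as np
from scipy.spatial.transform import Rotation as R
s=manip.observe(); r=R.from_quat(s['orientation']).as_matrix(); p=np.array(s['ee_pos']); u=p[:2]/np.linalg.norm(p[:2])
print('tcp',p.round(4),'r',np.linalg.norm(p[:2]).round(4),'tilt rad/tan',(r[:2,0]@u).round(4),(u[0]*r[1,0]-u[1]*r[0,0]).round(4),'q',np.round(s['joint_positions'],3),'yaw',np.degrees(np.arctan2(r[1,2],r[0,2])).round(1),'t',round(s['t'],2),'F',np.round(s['ft_force'],1),'gap',round(s['finger_gap'],4))
E
python3 tl.py
```

```text
tcp [0.3774 0.3023 0.2734] r 0.4835 tilt rad/tan -0.0924 0.0114 q [ 0.534  0.203  1.629 -0.002  1.402 -0.97 ] yaw 86.3 t 10.88 F [-0.5  0.1 -0.4] gap 0.0853
```

>>> move_arm(steps=[{"xyz": [0, -35, 0], "spin": 0, "hand": 0}, {"xyz": [0, -35, 0], "spin": 0, "hand": 0}, {"xyz": [0, -35, 0], "spin": 0, "hand": 0}])

```text
t: 11.13
ee_pos: [0.4779, 0.2937, 0.2622]
orientation: [-0.475, 0.551, 0.49, 0.48]
ft_force: [0.3, -0.1, 0.3]
finger_gap: 0.0854
```

```bash
python3 tl.py
```

```text
tcp [0.4779 0.2937 0.2622] r 0.5609 tilt rad/tan -0.102 0.0017 q [ 0.435  0.333  1.475 -0.01   1.435 -1.068] yaw 86.4 t 11.13 F [ 0.3 -0.1  0.3] gap 0.0854
```

>>> move_arm(steps=[{"xyz": [0, 0, 0], "spin": 6, "hand": 0}, {"xyz": [0, 0, 0], "spin": 6, "hand": 0}, {"xyz": [0, 0, 0], "spin": 6, "hand": 0}, {"xyz": [0, 0, 0], "spin": 6, "hand": 0}])

```text
t: 11.47
ee_pos: [0.4892, 0.2892, 0.2541]
orientation: [-0.357, 0.648, 0.355, 0.572]
ft_force: [0.7, -0.5, -0.4]
finger_gap: 0.0856
```

```bash
python3 tl.py
```

```text
tcp [0.4892 0.2892 0.2541] r 0.5683 tilt rad/tan -0.1074 -0.0017 q [ 0.422  0.354  1.465 -0.014  1.43  -0.633] yaw 60.7 t 11.47 F [ 0.7 -0.5 -0.4] gap 0.0856
```

>>> move_arm(steps=[{"xyz": [0, 12, 0], "spin": 0, "hand": 0}, {"xyz": [0, 12, 0], "spin": 0, "hand": 0}, {"xyz": [0, 12, 0], "spin": 0, "hand": 0}, {"xyz": [0, 12, 0], "spin": 0, "hand": 0}, {"xyz": [0, 0, 0], "spin": 0, "hand": 0}])

```text
t: 11.88
ee_pos: [0.4441, 0.3127, 0.2519]
orientation: [-0.356, 0.651, 0.355, 0.569]
ft_force: [-0.8, 0.1, -0.5]
finger_gap: 0.0854
```

```bash
python3 tl.py
```

```text
tcp [0.4441 0.3127 0.2519] r 0.5431 tilt rad/tan -0.1155 0.0088 q [ 0.49   0.323  1.517 -0.006  1.417 -0.564] yaw 60.6 t 11.88 F [-0.8  0.1 -0.5] gap 0.0854
```

>>> move_arm(steps=[{"xyz": [-35, 0, 0], "spin": 0, "hand": 0}, {"xyz": [-35, 0, 0], "spin": 0, "hand": 0}, {"xyz": [-35, 0, 0], "spin": 0, "hand": 0}])

```text
t: 12.13
ee_pos: [0.4463, 0.3178, 0.3511]
orientation: [-0.358, 0.656, 0.358, 0.56]
ft_force: [0.5, 0.8, -0.3]
finger_gap: 0.0852
```

```bash
python3 tl.py
```

```text
tcp [0.4463 0.3178 0.3511] r 0.5479 tilt rad/tan -0.1345 0.0109 q [ 0.496  0.276  1.345 -0.006  1.655 -0.567] yaw 61.2 t 12.13 F [ 0.5  0.8 -0.3] gap 0.0852
```

>>> move_arm(steps=[{"xyz": [0, 0, 0], "spin": 0, "hand": 0}, {"xyz": [0, 0, 0], "spin": 0, "hand": 0}, {"xyz": [0, 0, 0], "spin": 0, "hand": 0}])

```text
t: 12.38
ee_pos: [0.4491, 0.3211, 0.3604]
orientation: [-0.36, 0.649, 0.359, 0.566]
ft_force: [0.2, 0.5, -1.0]
finger_gap: 0.0856
```

```bash
python3 tl.py
```

```text
tcp [0.4491 0.3211 0.3604] r 0.5521 tilt rad/tan -0.1177 0.0083 q [ 0.5    0.268  1.333 -0.006  1.659 -0.57 ] yaw 61.4 t 12.38 F [ 0.2  0.5 -1. ] gap 0.0856
```

>>> move_arm(steps=[{"xyz": [12, 0, 0], "spin": 0, "hand": 0}, {"xyz": [12, 0, 0], "spin": 0, "hand": 0}, {"xyz": [12, 0, 0], "spin": 0, "hand": 0}, {"xyz": [12, 0, 0], "spin": 0, "hand": 0}, {"xyz": [12, 0, 0], "spin": 0, "hand": 0}])

```text
t: 12.8
ee_pos: [0.4415, 0.3176, 0.2975]
orientation: [-0.362, 0.648, 0.36, 0.565]
ft_force: [0.1, -0.2, -0.6]
finger_gap: 0.0854
```

```bash
python3 tl.py
```

```text
tcp [0.4415 0.3176 0.2975] r 0.5438 tilt rad/tan -0.116 0.0078 q [ 0.501  0.29   1.452 -0.006  1.516 -0.572] yaw 61.7 t 12.8 F [ 0.1 -0.2 -0.6] gap 0.0854
```

>>> move_arm(steps=[{"xyz": [0, 0, -35], "spin": 0, "hand": 0}, {"xyz": [0, 0, -35], "spin": 0, "hand": 0}, {"xyz": [0, 0, -35], "spin": 0, "hand": 0}])

```text
t: 13.05
ee_pos: [0.389, 0.226, 0.2994]
orientation: [-0.363, 0.65, 0.363, 0.56]
ft_force: [0.6, -0.2, 0.5]
finger_gap: 0.0855
```

```bash
python3 tl.py
```

```text
tcp [0.389  0.226  0.2994] r 0.4499 tilt rad/tan -0.1271 -0.0016 q [ 0.389  0.152  1.632 -0.019  1.483 -0.689] yaw 62.1 t 13.05 F [ 0.6 -0.2  0.5] gap 0.0855
```

>>> move_arm(steps=[{"xyz": [0, 0, 0], "spin": 0, "hand": 0}, {"xyz": [0, 0, 0], "spin": 0, "hand": 0}, {"xyz": [0, 0, 0], "spin": 0, "hand": 0}])

```text
t: 13.3
ee_pos: [0.3823, 0.2202, 0.297]
orientation: [-0.362, 0.653, 0.362, 0.557]
ft_force: [0.2, -0.2, 0.4]
finger_gap: 0.0858
```

```bash
python3 tl.py
```

```text
tcp [0.3823 0.2202 0.297 ] r 0.4412 tilt rad/tan -0.1359 -0.0026 q [ 0.384  0.146  1.647 -0.021  1.483 -0.692] yaw 62.1 t 13.3 F [ 0.2 -0.2  0.4] gap 0.0858
```

>>> move_arm(steps=[{"xyz": [0, 0, 0], "spin": 7, "hand": 0}, {"xyz": [0, 0, 0], "spin": 7, "hand": 0}, {"xyz": [0, 0, 0], "spin": 7, "hand": 0}, {"xyz": [0, 0, 0], "spin": 0, "hand": 0}, {"xyz": [0, 0, 0], "spin": 0, "hand": 0}])

```text
t: 13.72
ee_pos: [0.3836, 0.2235, 0.2948]
orientation: [-0.253, 0.71, 0.235, 0.614]
ft_force: [-0.5, 0.1, -0.4]
finger_gap: 0.0851
```

```bash
python3 tl.py
```

```text
tcp [0.3836 0.2235 0.2948] r 0.4439 tilt rad/tan -0.1366 -0.0011 q [ 0.389  0.152  1.645 -0.02   1.48  -0.314] yaw 40.5 t 13.72 F [-0.5  0.1 -0.4] gap 0.0851
```

>>> move_arm(steps=[{"xyz": [0, 0, 0], "spin": -7, "hand": 0}, {"xyz": [0, 0, 0], "spin": -7, "hand": 0}, {"xyz": [0, 0, 0], "spin": -7, "hand": 0}, {"xyz": [0, 0, 0], "spin": 0, "hand": 0}, {"xyz": [0, 0, 0], "spin": 0, "hand": 0}])

```text
t: 14.13
ee_pos: [0.3849, 0.226, 0.2936]
orientation: [-0.367, 0.651, 0.368, 0.554]
ft_force: [0.7, -0.5, 0.5]
finger_gap: 0.0855
```

```bash
python3 tl.py
```

```text
tcp [0.3849 0.226  0.2936] r 0.4463 tilt rad/tan -0.1371 -0.0003 q [ 0.392  0.157  1.642 -0.019  1.479 -0.7  ] yaw 63.0 t 14.13 F [ 0.7 -0.5  0.5] gap 0.0855
```

>>> move_arm(steps=[{"xyz": [0, -25, 0], "spin": 0, "hand": 0}, {"xyz": [0, -25, 0], "spin": 0, "hand": 0}, {"xyz": [0, -25, 0], "spin": 0, "hand": 0}, {"xyz": [0, 0, 0], "spin": 0, "hand": 0}, {"xyz": [0, 0, 0], "spin": 0, "hand": 0}])

```text
t: 14.55
ee_pos: [0.4536, 0.1918, 0.2873]
orientation: [-0.365, 0.652, 0.367, 0.555]
ft_force: [-1.2, -0.5, -1.0]
finger_gap: 0.0855
```

```bash
python3 tl.py
```

```text
tcp [0.4536 0.1918 0.2873] r 0.4925 tilt rad/tan -0.1357 -0.0178 q [ 0.285  0.232  1.561 -0.033  1.483 -0.8  ] yaw 62.7 t 14.55 F [-1.2 -0.5 -1. ] gap 0.0855
```

>>> move_arm(steps=[{"xyz": [0, 25, 0], "spin": 0, "hand": 0}, {"xyz": [0, 25, 0], "spin": 0, "hand": 0}, {"xyz": [0, 25, 0], "spin": 0, "hand": 0}, {"xyz": [0, 0, 0], "spin": 0, "hand": 0}, {"xyz": [0, 0, 0], "spin": 0, "hand": 0}])

```text
t: 14.97
ee_pos: [0.3843, 0.2285, 0.2919]
orientation: [-0.363, 0.654, 0.364, 0.556]
ft_force: [0.9, -0.3, -0.7]
finger_gap: 0.0852
```

```bash
python3 tl.py
```

```text
tcp [0.3843 0.2285 0.2919] r 0.4471 tilt rad/tan -0.1382 0.002 q [ 0.396  0.16   1.642 -0.017  1.477 -0.684] yaw 62.3 t 14.97 F [ 0.9 -0.3 -0.7] gap 0.0852
```

>>> move_arm(steps=[{"xyz": [0, -25, -5], "spin": 0, "hand": 0}, {"xyz": [0, -25, -5], "spin": 0, "hand": 0}, {"xyz": [0, -25, -5], "spin": 0, "hand": 0}, {"xyz": [0, 0, 0], "spin": 0, "hand": 0}, {"xyz": [0, 0, 0], "spin": 0, "hand": 0}])

```text
t: 15.38
ee_pos: [0.4452, 0.1791, 0.2885]
orientation: [-0.363, 0.653, 0.365, 0.556]
ft_force: [0.0, 1.2, -0.1]
finger_gap: 0.0853
```

```bash
python3 tl.py
```

```text
tcp [0.4452 0.1791 0.2885] r 0.4799 tilt rad/tan -0.1349 -0.02 q [ 0.266  0.211  1.585 -0.036  1.478 -0.813] yaw 62.4 t 15.38 F [ 0.   1.2 -0.1] gap 0.0853
```

>>> move_arm(steps=[{"xyz": [38, 0, 0], "spin": 0, "hand": 0}, {"xyz": [38, 0, 0], "spin": 0, "hand": 0}, {"xyz": [10, 0, 0], "spin": 0, "hand": 0}])

```text
t: 15.63
ee_pos: [0.4399, 0.1745, 0.2047]
orientation: [-0.364, 0.649, 0.363, 0.561]
ft_force: [0.2, -0.9, 0.3]
finger_gap: 0.0852
```

```bash
python3 tl.py
```

```text
tcp [0.4399 0.1745 0.2047] r 0.4733 tilt rad/tan -0.1228 -0.0216 q [ 0.26   0.274  1.72  -0.038  1.268 -0.809] yaw 62.2 t 15.63 F [ 0.2 -0.9  0.3] gap 0.0852
```

>>> move_arm(steps=[{"xyz": [5, 0, 0], "spin": 0, "hand": 0}, {"xyz": [0, 0, 0], "spin": 0, "hand": 0}, {"xyz": [0, 0, 0], "spin": 0, "hand": 0}])

```text
t: 15.88
ee_pos: [0.4363, 0.1742, 0.1971]
orientation: [-0.363, 0.651, 0.363, 0.559]
ft_force: [0.9, -0.1, 0.3]
finger_gap: 0.0856
```

```bash
python3 tl.py
```

```text
tcp [0.4363 0.1742 0.1971] r 0.4698 tilt rad/tan -0.1291 -0.0204 q [ 0.261  0.281  1.732 -0.037  1.255 -0.807] yaw 62.2 t 15.88 F [ 0.9 -0.1  0.3] gap 0.0856
```

>>> move_arm(steps=[{"xyz": [-6, 0, 0], "spin": 0, "hand": 0}, {"xyz": [-12, 0, 0], "spin": 0, "hand": 0}, {"xyz": [-18, 0, 0], "spin": 0, "hand": 0}, {"xyz": [-24, 0, 0], "spin": 0, "hand": 0}, {"xyz": [-30, 0, 0], "spin": 0, "hand": 0}])

```text
t: 16.3
ee_pos: [0.4448, 0.1808, 0.2904]
orientation: [-0.363, 0.652, 0.364, 0.557]
ft_force: [0.3, 0.7, -0.8]
finger_gap: 0.0853
```

>>> move_arm(steps=[{"xyz": [0, 0, 0], "spin": 0, "hand": 0}, {"xyz": [0, 0, 0], "spin": 0, "hand": 0}])

```text
t: 16.47
ee_pos: [0.4501, 0.1828, 0.2998]
orientation: [-0.365, 0.647, 0.363, 0.563]
ft_force: [0.5, 0.4, 0.1]
finger_gap: 0.0854
```

```bash
python3 tl.py
```

```text
tcp [0.4501 0.1828 0.2998] r 0.4858 tilt rad/tan -0.1172 -0.0209 q [ 0.27   0.201  1.568 -0.034  1.487 -0.808] yaw 62.2 t 16.47 F [0.5 0.4 0.1] gap 0.0854
```

The cycle of an abrupt start down with a soft stop, then a soft start up with an abrupt stop, recovers +0.018 rad of tilt. I'll repeat it.

>>> move_arm(steps=[{"xyz": [41, 0, 0], "spin": 0, "hand": 0}, {"xyz": [41, 0, 0], "spin": 0, "hand": 0}, {"xyz": [10, 0, 0], "spin": 0, "hand": 0}, {"xyz": [5, 0, 0], "spin": 0, "hand": 0}, {"xyz": [-6, 0, 0], "spin": 0, "hand": 0}])

```text
t: 16.88
ee_pos: [0.4454, 0.1788, 0.2121]
orientation: [-0.366, 0.642, 0.362, 0.568]
ft_force: [-0.2, 0.1, -0.0]
finger_gap: 0.0852
```

>>> move_arm(steps=[{"xyz": [-14, 0, 0], "spin": 0, "hand": 0}, {"xyz": [-22, 0, 0], "spin": 0, "hand": 0}, {"xyz": [-32, 0, 0], "spin": 0, "hand": 0}, {"xyz": [-41, 0, 0], "spin": 0, "hand": 0}, {"xyz": [0, 0, 0], "spin": 0, "hand": 0}])

```text
t: 17.3
ee_pos: [0.4555, 0.1859, 0.3302]
orientation: [-0.366, 0.642, 0.362, 0.568]
ft_force: [1.2, -0.8, 0.4]
finger_gap: 0.0852
```

```bash
python3 tl.py
```

```text
tcp [0.4555 0.1859 0.3302] r 0.492 tilt rad/tan -0.1017 -0.0223 q [ 0.273  0.181  1.519 -0.034  1.541 -0.808] yaw 62.2 t 17.3 F [ 1.2 -0.8  0.4] gap 0.0852
```

>>> move_arm(steps=[{"xyz": [41, 0, 0], "spin": 0, "hand": 0}, {"xyz": [41, 0, 0], "spin": 0, "hand": 0}, {"xyz": [10, 0, 0], "spin": 0, "hand": 0}, {"xyz": [5, 0, 0], "spin": 0, "hand": 0}, {"xyz": [-6, 0, 0], "spin": 0, "hand": 0}])

```text
t: 17.72
ee_pos: [0.4567, 0.1835, 0.25]
orientation: [-0.369, 0.633, 0.36, 0.578]
ft_force: [-0.5, -0.8, 0.3]
finger_gap: 0.0854
```

>>> move_arm(steps=[{"xyz": [-14, 0, 0], "spin": 0, "hand": 0}, {"xyz": [-22, 0, 0], "spin": 0, "hand": 0}, {"xyz": [-32, 0, 0], "spin": 0, "hand": 0}, {"xyz": [-41, 0, 0], "spin": 0, "hand": 0}, {"xyz": [0, 0, 0], "spin": 0, "hand": 0}])

```text
t: 18.13
ee_pos: [0.465, 0.1901, 0.3718]
orientation: [-0.37, 0.631, 0.359, 0.58]
ft_force: [1.2, 1.8, 1.1]
finger_gap: 0.0849
```

```bash
python3 tl.py
```

```text
tcp [0.465  0.1901 0.3718] r 0.5024 tilt rad/tan -0.0696 -0.0258 q [ 0.276  0.155  1.45  -0.033  1.603 -0.808] yaw 62.1 t 18.13 F [1.2 1.8 1.1] gap 0.0849
```

>>> move_arm(steps=[{"xyz": [41, 0, 0], "spin": 0, "hand": 0}, {"xyz": [41, 0, 0], "spin": 0, "hand": 0}, {"xyz": [41, 0, 0], "spin": 0, "hand": 0}, {"xyz": [10, 0, 0], "spin": 0, "hand": 0}, {"xyz": [5, 0, 0], "spin": 0, "hand": 0}])

```text
t: 18.55
ee_pos: [0.4713, 0.1875, 0.2493]
orientation: [-0.373, 0.618, 0.356, 0.593]
ft_force: [0.1, 0.7, 0.5]
finger_gap: 0.0855
```

>>> move_arm(steps=[{"xyz": [-10, 0, 0], "spin": 0, "hand": 0}, {"xyz": [-20, 0, 0], "spin": 0, "hand": 0}, {"xyz": [-30, 0, 0], "spin": 0, "hand": 0}, {"xyz": [-41, 0, 0], "spin": 0, "hand": 0}, {"xyz": [0, 0, 0], "spin": 0, "hand": 0}])

```text
t: 18.97
ee_pos: [0.4746, 0.1924, 0.3628]
orientation: [-0.374, 0.617, 0.355, 0.595]
ft_force: [1.0, 1.3, 0.2]
finger_gap: 0.0853
```

```bash
python3 tl.py
```

```text
tcp [0.4746 0.1924 0.3628] r 0.5121 tilt rad/tan -0.0272 -0.0306 q [ 0.275  0.149  1.476 -0.033  1.54  -0.807] yaw 62.1 t 18.97 F [1.  1.3 0.2] gap 0.0853
```

>>> move_arm(steps=[{"xyz": [41, 0, 0], "spin": 0, "hand": 0}, {"xyz": [41, 0, 0], "spin": 0, "hand": 0}, {"xyz": [10, 0, 0], "spin": 0, "hand": 0}, {"xyz": [5, 0, 0], "spin": 0, "hand": 0}, {"xyz": [-6, 0, 0], "spin": 0, "hand": 0}])

```text
t: 19.38
ee_pos: [0.4844, 0.1925, 0.2895]
orientation: [-0.377, 0.606, 0.352, 0.606]
ft_force: [-0.6, -0.2, -0.0]
finger_gap: 0.0854
```

>>> move_arm(steps=[{"xyz": [-14, 0, 0], "spin": 0, "hand": 0}, {"xyz": [-22, 0, 0], "spin": 0, "hand": 0}, {"xyz": [-32, 0, 0], "spin": 0, "hand": 0}, {"xyz": [0, 0, 0], "spin": 0, "hand": 0}, {"xyz": [0, 0, 0], "spin": 0, "hand": 0}])

```text
t: 19.8
ee_pos: [0.4862, 0.1958, 0.3738]
orientation: [-0.378, 0.602, 0.351, 0.61]
ft_force: [-0.5, -0.0, -0.4]
finger_gap: 0.0851
```

```bash
python3 tl.py; python3 -c "
from h import *
plan([(398,309,270,96)],step=18,sp=4)"
```

```text
tcp [0.4862 0.1958 0.3738] r 0.5242 tilt rad/tan 0.017 -0.0354 q [ 0.275  0.137  1.465 -0.033  1.519 -0.807] yaw 62.1 t 19.8 F [-0.5 -0.  -0.4] gap 0.0851
t 19.8 tcp [0.4862 0.1958 0.3738] F [-0.5 -0.  -0.4] gap 0.0851
[[ 0.029 -0.883  0.468]
 [-0.026  0.468  0.883]
 [-0.999 -0.038 -0.01 ]]
[{"xyz": [10, 13, 6], "spin": -3.4}, {"xyz": [10, 13, 7], "spin": -3.4}, {"xyz": [10, 12, 7], "spin": -3.4}, {"xyz": [11, 12, 8], "spin": -3.4}, {"xyz": [10, 11, 9], "spin": -3.4}]
[{"xyz": [11, 11, 9], "spin": -3.4}, {"xyz": [10, 10, 10], "spin": -3.4}, {"xyz": [11, 10, 11], "spin": -3.4}, {"xyz": [10, 9, 11], "spin": -3.4}, {"xyz": [11, 8, 12], "spin": -3.3}]
end [398.2 309.1 269.8] 96.0
```

>>> move_arm(steps=[{"xyz": [10, 13, 6], "spin": -3.4, "hand": 0}, {"xyz": [10, 13, 7], "spin": -3.4, "hand": 0}, {"xyz": [10, 12, 7], "spin": -3.4, "hand": 0}, {"xyz": [11, 12, 8], "spin": -3.4, "hand": 0}, {"xyz": [10, 11, 9], "spin": -3.4, "hand": 0}])

```text
t: 20.22
ee_pos: [0.4504, 0.2531, 0.3317]
orientation: [-0.469, 0.535, 0.435, 0.553]
ft_force: [0.1, 1.8, -0.4]
finger_gap: 0.0853
```

>>> move_arm(steps=[{"xyz": [10, 11, 9], "spin": -3.4, "hand": 0}, {"xyz": [10, 10, 10], "spin": -3.4, "hand": 0}, {"xyz": [9, 10, 11], "spin": -3.4, "hand": 0}, {"xyz": [6, 6, 8], "spin": -3.4, "hand": 0}, {"xyz": [3, 3, 4], "spin": -3.3, "hand": 0}])

```text
t: 20.63
ee_pos: [0.4145, 0.3018, 0.2944]
orientation: [0.549, -0.459, -0.512, -0.475]
ft_force: [0.3, -0.0, -0.1]
finger_gap: 0.0854
```

>>> move_arm(steps=[{"xyz": [0, 0, 0], "spin": 0, "hand": 0}, {"xyz": [0, 0, 0], "spin": 0, "hand": 0}])

```text
t: 20.8
ee_pos: [0.4138, 0.3029, 0.2956]
orientation: [0.55, -0.458, -0.513, -0.474]
ft_force: [0.3, -0.1, 0.8]
finger_gap: 0.0857
```

```bash
python3 tl.py; python3 -c "
from h import *
plan([(398,309,250,96)],step=18,sp=4)
p,d,c=snap('wrist'); W=cloud(d,c)*1e3; ok=d>0
blue=(p[...,2].astype(int)>p[...,0].astype(int)+40)
n=np.hypot(W[...,0]-400,W[...,1]-309)
for a,b in((214,228),(140,156)):
    g=ok&blue&(n<45)&(W[...,2]>a)&(W[...,2]<b); print(g.sum(), cv2.minAreaRect(W[g][:,:2].astype(np.float32)) if g.sum()>10 else '')
"
```

```text
tcp [0.4138 0.3029 0.2956] r 0.5129 tilt rad/tan 0.0339 -0.046 q [ 0.528  0.158  1.628 -0.044  1.317 -1.163] yaw 97.4 t 20.8 F [ 0.3 -0.1  0.8] gap 0.0857
t 20.8 tcp [0.4138 0.3029 0.2956] F [ 0.3 -0.1  0.8] gap 0.0857
[[ 0.055 -0.99  -0.129]
 [-0.017 -0.13   0.991]
 [-0.998 -0.052 -0.024]]
[{"xyz": [15, 5, 3], "spin": 0.5}, {"xyz": [15, 5, 2], "spin": 0.5}, {"xyz": [16, 5, 3], "spin": 0.4}]
end [398.  309.1 249.6] 96.0
903 ((397.703857421875, 308.6869812011719), (22.882877349853516, 15.489603996276855), 7.700870513916016)
908 ((396.4274597167969, 308.2356872558594), (32.76495361328125, 36.54351043701172), 12.095468521118164)
```

>>> move_arm(steps=[{"xyz": [8, 7, 4], "spin": 0, "hand": 0}, {"xyz": [8, 7, 4], "spin": 0, "hand": 0}, {"xyz": [10, 7, 2], "spin": 0, "hand": 0}, {"xyz": [0, 0, 0], "spin": 0, "hand": 0}])

```text
t: 21.18
ee_pos: [0.3937, 0.3098, 0.2684]
orientation: [0.548, -0.459, -0.51, -0.478]
ft_force: [0.3, -0.7, -0.9]
finger_gap: 0.0849
```

>>> move_arm(steps=[{"xyz": [14, 0, 0], "spin": 0, "hand": 0}, {"xyz": [18, 0, 0], "spin": 0, "hand": 0}, {"xyz": [18, 0, 0], "spin": 0, "hand": 0}, {"xyz": [12, 0, 0], "spin": 0, "hand": 0}, {"xyz": [0, 0, 0], "spin": 0, "hand": 0}])

```text
t: 21.6
ee_pos: [0.3973, 0.3091, 0.2051]
orientation: [0.548, -0.458, -0.509, -0.48]
ft_force: [0.4, -0.7, -0.3]
finger_gap: 0.0857
```

```bash
cat > go.py <<'E'
import sys
from h import *
def d(x,y,z):
    s,r=state(); v=r.T@(np.array([x,y,z])-np.array(s['ee_pos'])*1e3); print('tool shift',v.round(1))
E
python3 tl.py; python3 -c "
from go import *
d(398.5,308.4,168)"
```

```text
tcp [0.3973 0.3091 0.2051] r 0.5034 tilt rad/tan 0.0395 -0.0482 q [ 0.557  0.228  1.778 -0.049  1.092 -1.112] yaw 96.8 t 21.6 F [ 0.4 -0.7 -0.3] gap 0.0857
t 21.6 tcp [0.3973 0.3091 0.2051] F [ 0.4 -0.7 -0.3] gap 0.0857
[[ 0.061 -0.991 -0.119]
 [-0.014 -0.12   0.993]
 [-0.998 -0.059 -0.021]]
tool shift [37.2  1.1 -0.1]
```

>>> move_arm(steps=[{"xyz": [12, 1, 0], "spin": 0, "hand": 0}, {"xyz": [13, 0, 0], "spin": 0, "hand": 0}, {"xyz": [8, 0, 0], "spin": 0, "hand": 0}, {"xyz": [0, 0, 0], "spin": 0, "hand": 0.5}, {"xyz": [0, 0, 0], "spin": 0, "hand": 0.7}], newtons=40)

```text
t: 22.02
ee_pos: [0.3996, 0.3089, 0.1732]
orientation: [0.548, -0.458, -0.509, -0.481]
ft_force: [0.9, 0.7, 0.2]
finger_gap: 0.064
```

>>> move_arm(steps=[{"xyz": [0, 0, 0], "spin": 0, "hand": 0.9}, {"xyz": [0, 0, 0], "spin": 0, "hand": 0.95}, {"xyz": [0, 0, 0], "spin": 0, "hand": 0.95}, {"xyz": [0, 0, 0], "spin": 0, "hand": 0.95}], newtons=60)

```text
t: 22.35
ee_pos: [0.4011, 0.3099, 0.1759]
orientation: [0.548, -0.457, -0.508, -0.482]
ft_force: [0.4, -1.1, -0.8]
finger_gap: 0.0157
```

```bash
python3 tl.py
python3 - <<'E'
from h import *
for n in ['side','top']:
    p,d,c=snap(n,'s7'+n)
    for m in manip.pinpoint(n,'brush')[:2]+manip.pinpoint(n,'bristles')[:2]: print(n,np.round(m['at'],4),round(m['confidence'],2))
p=cv2.imread('pics/s7side.png'); cv2.imwrite('pics/s7c.png',cv2.resize(p[140:290,160:320],(640,600),interpolation=cv2.INTER_CUBIC))
E
```

```text
tcp [0.4011 0.3099 0.1759] r 0.5069 tilt rad/tan 0.0455 -0.049 q [ 0.554  0.266  1.811 -0.052  1.015 -1.108] yaw 96.7 t 22.35 F [ 0.4 -1.1 -0.8] gap 0.0157
side [0.4047 0.31   0.1418] 0.83
side [0.4561 0.7118 0.017 ] 0.56
side [0.4012 0.3098 0.0482] 0.72
side [0.3811 0.7643 0.0151] 0.5
top [0.4601 0.7077 0.0188] 0.9
top [0.3778 0.7646 0.0143] 0.78
```

View pics/s7c.png

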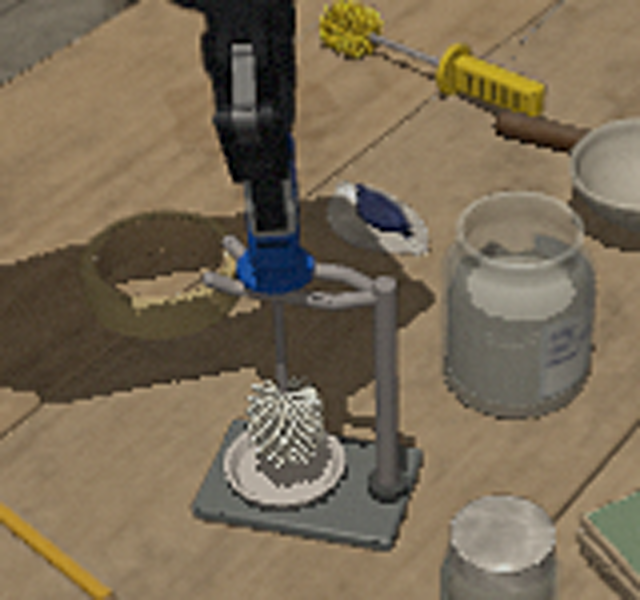

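The brush is gripped: pads on the blue grip at (270,210), collar still on the fork at (275,265). Next I raise it 12 mm and slide it out towards -x (9 pictures viewed).

```bash
cat >> go.py <<'E'
def path(wps,step):
    s,r=state(); p=np.array(s['ee_pos'])*1e3; rows=[]
    for w in wps:
        D=np.array(w)-p; n=int(np.ceil(np.linalg.norm(D)/step)); acc=np.zeros(3); v=r.T@D
        for i in range(n):
            a=np.round(v*(i+1)/n-acc); acc=acc+a; rows.append([int(k) for k in a])
        p=p+r@acc
        print(w,'->',rows); rows=[]
E
python3 -c "
from go import *
path([(401,310,190),(326,323,190),(326,323,285),(437,92,285)],15)"
```

```text
t 22.65 tcp [0.4012 0.3099 0.1758] F [ 0.2 -0.   5. ] gap 0.0156
[[ 0.066 -0.991 -0.116]
 [-0.011 -0.117  0.993]
 [-0.998 -0.064 -0.019]]
(401, 310, 190) -> [[-14, -1, 0]]
(326, 323, 190) -> [[-1, 12, 4], [-1, 12, 3], [-1, 13, 4], [-1, 12, 3], [0, 12, 4], [-1, 12, 3]]
(326, 323, 285) -> [[-14, -1, 0], [-13, -1, 0], [-14, -1, -1], [-13, 0, 0], [-14, -1, 0], [-14, -1, 0], [-13, -1, 0]]
(437, 92, 285) -> [[1, -5, -13], [0, -4, -14], [1, -5, -13], [0, -4, -14], [1, -5, -13], [0, -5, -14], [1, -4, -13], [0, -5, -14], [1, -4, -13], [0, -5, -14], [1, -5, -13], [1, -4, -14], [0, -5, -13], [1, -5, -14], [0, -4, -13], [1, -5, -14], [0, -4, -13], [1, -5, -14]]
```

>>> move_arm(steps=[{"xyz": [-6, -1, 0], "spin": 0, "hand": 0.95}, {"xyz": [-8, 0, 0], "spin": 0, "hand": 0.95}, {"xyz": [0, 0, 0], "spin": 0, "hand": 0.95}])

```text
t: 22.9
ee_pos: [0.4002, 0.3095, 0.19]
orientation: [0.548, -0.458, -0.508, -0.481]
ft_force: [0.0, 0.3, -0.5]
finger_gap: 0.015
```

>>> move_arm(steps=[{"xyz": [-1, 8, 2], "spin": 0, "hand": 0.95}, {"xyz": [-1, 10, 3], "spin": 0, "hand": 0.95}, {"xyz": [-1, 12, 4], "spin": 0, "hand": 0.95}, {"xyz": [-1, 12, 3], "spin": 0, "hand": 0.95}, {"xyz": [0, 10, 3], "spin": 0, "hand": 0.95}])

```text
t: 23.32
ee_pos: [0.3426, 0.3184, 0.1904]
orientation: [0.547, -0.459, -0.508, -0.482]
ft_force: [-0.2, -0.3, 0.0]
finger_gap: 0.0155
```

>>> move_arm(steps=[{"xyz": [-1, 10, 3], "spin": 0, "hand": 0.95}, {"xyz": [0, 8, 2], "spin": 0, "hand": 0.95}, {"xyz": [0, 0, 0], "spin": 0, "hand": 0.95}])

```text
t: 23.57
ee_pos: [0.3173, 0.321, 0.1894]
orientation: [0.547, -0.459, -0.509, -0.48]
ft_force: [-0.2, -0.6, -1.6]
finger_gap: 0.0155
```

```bash
python3 tl.py; python3 -c "
from go import *
path([(326,323,285),(437,92,285)],16)"
```

```text
tcp [0.3173 0.321  0.1894] r 0.4514 tilt rad/tan 0.0317 -0.0526 q [ 0.678  0.178  1.894 -0.057  1.033 -0.982] yaw 96.7 t 23.57 F [-0.2 -0.6 -1.6] gap 0.0155
t 23.57 tcp [0.3173 0.321  0.1894] F [-0.2 -0.6 -1.6] gap 0.0155
[[ 0.06  -0.991 -0.117]
 [-0.014 -0.118  0.993]
 [-0.998 -0.058 -0.021]]
(326, 323, 285) -> [[-16, -2, 0], [-16, -3, 0], [-15, -2, -1], [-16, -3, 0], [-16, -2, 0], [-16, -2, 0]]
(437, 92, 285) -> [[1, -5, -14], [0, -5, -15], [1, -5, -14], [0, -5, -14], [1, -4, -14], [1, -5, -15], [0, -5, -14], [1, -5, -14], [0, -5, -14], [1, -5, -15], [1, -5, -14], [0, -5, -14], [1, -5, -14], [0, -5, -15], [1, -4, -14], [0, -5, -14], [1, -5, -14]]
```

>>> move_arm(steps=[{"xyz": [-10, -2, 0], "spin": 0, "hand": 0.95}, {"xyz": [-16, -3, 0], "spin": 0, "hand": 0.95}, {"xyz": [-20, -2, 0], "spin": 0, "hand": 0.95}, {"xyz": [-20, -3, 0], "spin": 0, "hand": 0.95}, {"xyz": [-16, -2, 0], "spin": 0, "hand": 0.95}])

```text
t: 23.98
ee_pos: [0.3199, 0.3218, 0.2708]
orientation: [0.548, -0.462, -0.51, -0.475]
ft_force: [-0.2, 0.7, -1.0]
finger_gap: 0.0155
```

>>> move_arm(steps=[{"xyz": [-8, -3, -6], "spin": 0, "hand": 0.95}, {"xyz": [0, -7, -14], "spin": 0, "hand": 0.95}, {"xyz": [0, -8, -20], "spin": 0, "hand": 0.95}, {"xyz": [1, -8, -20], "spin": 0, "hand": 0.95}, {"xyz": [1, -8, -20], "spin": 0, "hand": 0.95}])

```text
t: 24.4
ee_pos: [0.3664, 0.2481, 0.2851]
orientation: [0.551, -0.456, -0.511, -0.477]
ft_force: [-0.1, 0.2, -1.0]
finger_gap: 0.0155
```

>>> move_arm(steps=[{"xyz": [1, -8, -20], "spin": 0, "hand": 0.95}, {"xyz": [1, -8, -20], "spin": 0, "hand": 0.95}, {"xyz": [1, -8, -20], "spin": 0, "hand": 0.95}, {"xyz": [1, -8, -20], "spin": 0, "hand": 0.95}, {"xyz": [1, -8, -20], "spin": 0, "hand": 0.95}])

```text
t: 24.82
ee_pos: [0.4207, 0.1469, 0.2832]
orientation: [0.551, -0.457, -0.511, -0.476]
ft_force: [0.6, -0.4, -1.0]
finger_gap: 0.0154
```

>>> move_arm(steps=[{"xyz": [1, -8, -20], "spin": 0, "hand": 0.95}, {"xyz": [1, -6, -14], "spin": 0, "hand": 0.95}, {"xyz": [1, -3, -8], "spin": 0, "hand": 0.95}, {"xyz": [0, 0, 0], "spin": 0, "hand": 0.95}, {"xyz": [0, 0, 0], "spin": 0, "hand": 0.95}])

```text
t: 25.23
ee_pos: [0.4451, 0.0996, 0.2805]
orientation: [0.55, -0.459, -0.509, -0.476]
ft_force: [0.2, 0.7, -1.5]
finger_gap: 0.0152
```

```bash
cat > br.py <<'E'
from h import *
s,r=state(); t=np.array(s['ee_pos'])*1e3
for n in ['side','top','wrist']:
    p,d,c=snap(n,'b_'+n); W=cloud(d,c)*1e3; ok=d>0
    for m in manip.pinpoint(n,'bristles')[:2]: print(n,'bristles',np.round(np.array(m['at'])*1e3,1),round(m['confidence'],2))
    dist=np.hypot(W[...,0]-t[0],W[...,1]-t[1]); o=t[2]-32
    h=p.max(2).astype(int)
    for a,b,l in((-116,-77,'head'),(-6,6,'collar')):
        g=ok&(dist<45)&(W[...,2]>o+a)&(W[...,2]<o+b)
        if g.sum()>20: X=W[g]; print(n,l,g.sum(),'mean',X.mean(0).round(1),'min',X.min(0).round(1),'max',X.max(0).round(1))
E
python3 tl.py; python3 br.py
```

```text
tcp [0.4451 0.0996 0.2805] r 0.4561 tilt rad/tan 0.0534 -0.0329 q [ 0.09   0.07   1.77  -0.027  1.244 -1.598] yaw 97.1 t 25.23 F [ 0.2  0.7 -1.5] gap 0.0152
t 25.23 tcp [0.4451 0.0996 0.2805] F [ 0.2  0.7 -1.5] gap 0.0152
[[ 0.059 -0.991 -0.124]
 [-0.02  -0.125  0.992]
 [-0.998 -0.056 -0.028]]
side bristles [444.5  97.  152.6] 0.87
side bristles [380.6 764.2  16.8] 0.66
side head 474 mean [444.7  90.5 157.8] min [424.   76.  134.5] max [462.5 115.7 171.5]
side collar 121 mean [446.4  90.9 253.3] min [425.1  80.2 249.8] max [462.1 114.3 254.4]
top bristles [402.4 308.2   2. ] 0.69
top bristles [444.1  98.1 149.4] 0.65
top head 97 mean [434.  102.1 160.7] min [423.8  79.8 134.8] max [447.  117.3 171.3]
top collar 22 mean [431.  105.2 252.2] min [426.3  93.  249.2] max [437.8 114.2 254.3]
wrist bristles [446.3  97.3 152.1] 0.95
wrist bristles [443.6  97.5 251.1] 0.21
wrist head 1820 mean [437.6  96.9 162.1] min [422.5  77.8 133.1] max [460.2 116.3 171.5]
wrist collar 1717 mean [435.1 100.2 253.4] min [423.3  81.2 248.8] max [451.9 118.2 254.5]
```

The brush hangs near upright, with the head about (-1.8, -2.6) mm from the TCP and its middle 128 mm below. I'll centre over the cup at (457, 95) and enter.

>>> move_arm(steps=[{"xyz": [4, -5, -1], "spin": 0, "hand": 0.95}, {"xyz": [6, -4, 0], "spin": 0, "hand": 0.95}, {"xyz": [8, 0, 0], "spin": 0, "hand": 0.95}, {"xyz": [8, 0, 0], "spin": 0, "hand": 0.95}, {"xyz": [0, 0, 0], "spin": 0, "hand": 0.95}])

```text
t: 25.95
ee_pos: [0.4567, 0.102, 0.2532]
orientation: [0.552, -0.457, -0.51, -0.475]
ft_force: [0.6, -0.1, -1.6]
finger_gap: 0.0155
```

```bash
python3 tl.py; python3 br.py | grep -E "bristles|head"
python3 - <<'E'
from h import *
from go import *
t=manip.observe()['ee_pos']
for n in ['side','wrist']:
    p,d,c=snap(n); W=cloud(d,c)*1e3
    X=W[(d>0)&(np.hypot(W[...,0]-457,W[...,1]-95)<48)&(abs(W[...,2]-86)<3)]
    print(n,len(X),X.min(0).round(1),X.max(0).round(1),np.round(cv2.minEnclosingCircle(X[:,:2].astype(np.float32))[0],1) if len(X) else '')
path([(458.8,97.8,200),(458.8,97.8,168)],16)
E
```

```text
tcp [0.4567 0.102  0.2532] r 0.4679 tilt rad/tan 0.0558 -0.0326 q [ 0.092  0.114  1.792 -0.027  1.176 -1.599] yaw 97.4 t 25.95 F [ 0.6 -0.1 -1.6] gap 0.0155
side bristles [455.7 102.5 126.2] 0.74
side head 435 mean [456.4  93.2 130.6] min [435.9  79.8 106.2] max [474.4 116.7 144.2]
top bristles [376.6 765.7  13. ] 0.69
top bristles [455.8  96.6 124. ] 0.49
top head 82 mean [446.6 104.2 133.5] min [437.2  84.7 113.3] max [458.5 118.2 144.1]
wrist bristles [460.2  98.6 125.5] 0.67
wrist head 1511 mean [450.3  98.1 134.9] min [435.8  79.1 108.3] max [473.4 117.8 144.2]
side 218 [425.8  61.5  83. ] [490.7 122.9  89. ] [458.3  94.2]
wrist 670 [425.1  62.5  83. ] [483.3 127.9  87.4] [455.9  95. ]
t 26.35 tcp [0.4579 0.102  0.2557] F [ 0.  -0.6 -1. ] gap 0.015
[[ 0.065 -0.989 -0.129]
 [-0.019 -0.131  0.991]
 [-0.998 -0.062 -0.028]]
(458.8, 97.8, 200) -> [[14, 1, -1], [14, 1, 0], [14, 0, -1], [14, 1, -1]]
(458.8, 97.8, 168) -> [[16, 1, 1], [16, 1, 0]]
```

>>> move_arm(steps=[{"xyz": [6, 0, -4], "spin": 0, "hand": 0.95}, {"xyz": [12, 0, 0], "spin": 0, "hand": 0.95}, {"xyz": [14, 1, 0], "spin": 0, "hand": 0.95}, {"xyz": [14, 1, 0], "spin": 0, "hand": 0.95}, {"xyz": [8, 0, 0], "spin": 0, "hand": 0.95}])

```text
t: 26.77
ee_pos: [0.4631, 0.0957, 0.2024]
orientation: [0.555, -0.454, -0.507, -0.478]
ft_force: [-0.6, 0.6, -1.0]
finger_gap: 0.015
```

>>> move_arm(steps=[{"xyz": [0, 0, 0], "spin": 0, "hand": 0.95}, {"xyz": [0, 0, 0], "spin": 0, "hand": 0.95}])

```text
t: 26.93
ee_pos: [0.4619, 0.0951, 0.2005]
orientation: [0.555, -0.455, -0.508, -0.477]
ft_force: [0.2, 0.1, -2.4]
finger_gap: 0.0155
```

```bash
python3 tl.py
python3 - <<'E'
from go import *
c=np.array([457.5,94.8]); u=np.array([.979,.204]); off=np.array([1.8,2.2])
a=c-18*u+off; print('near tcp',a,'far',c+18*u+off)
path([(*(c+off),168),(*a,168),(*a,201)],12)
E
```

```text
tcp [0.4619 0.0951 0.2005] r 0.4716 tilt rad/tan 0.0652 -0.0334 q [ 0.076  0.175  1.865 -0.029  1.033 -1.611] yaw 97.4 t 26.93 F [ 0.2  0.1 -2.4] gap 0.0155
near tcp [441.678  93.328] far [476.922 100.672]
t 26.93 tcp [0.4619 0.0951 0.2005] F [ 0.2  0.1 -2.4] gap 0.0155
[[ 0.071 -0.989 -0.129]
 [-0.02  -0.131  0.991]
 [-0.997 -0.067 -0.029]]
(np.float64(459.3), np.float64(97.0), 168) -> [[11, 2, 1], [10, 1, 1], [11, 2, 1]]
(np.float64(441.678), np.float64(93.328), 168) -> [[-1, 9, -1], [0, 8, 0]]
(np.float64(441.678), np.float64(93.328), 201) -> [[-11, -1, 0], [-11, 0, -1], [-11, -1, 0]]
```

>>> move_arm(steps=[{"xyz": [8, 2, 2], "spin": 0, "hand": 0.95}, {"xyz": [10, 1, 1], "spin": 0, "hand": 0.95}, {"xyz": [9, 1, 1], "spin": 0, "hand": 0.95}, {"xyz": [3, 0, 0], "spin": 0, "hand": 0.95}, {"xyz": [0, 0, 0], "spin": 0, "hand": 0.95}])

```text
t: 27.35
ee_pos: [0.4613, 0.0984, 0.1701]
orientation: [0.556, -0.454, -0.507, -0.479]
ft_force: [0.1, -0.7, -1.7]
finger_gap: 0.0154
```

>>> move_arm(steps=[{"xyz": [0, 6, -1], "spin": 0, "hand": 0.95}, {"xyz": [0, 7, 0], "spin": 0, "hand": 0.95}, {"xyz": [0, 4, -1], "spin": 0, "hand": 0.95}, {"xyz": [0, 0, 0], "spin": 0, "hand": 0.95}])

```text
t: 27.68
ee_pos: [0.444, 0.094, 0.1695]
orientation: [0.556, -0.453, -0.506, -0.479]
ft_force: [0.0, 0.6, -1.3]
finger_gap: 0.0153
```

```bash
python3 tl.py
python3 - <<'E'
from go import *
path([(441.7,93.3,166),(441.7,93.3,203)],12)
E
```

```text
tcp [0.444  0.094  0.1695] r 0.4539 tilt rad/tan 0.0714 -0.0345 q [ 0.077  0.188  1.944 -0.031  0.934 -1.607] yaw 97.4 t 27.68 F [ 0.   0.6 -1.3] gap 0.0153
t 27.68 tcp [0.444  0.094  0.1695] F [ 0.   0.6 -1.3] gap 0.0153
[[ 0.077 -0.989 -0.129]
 [-0.019 -0.131  0.991]
 [-0.997 -0.074 -0.029]]
(441.7, 93.3, 166) -> [[3, 3, 0]]
(441.7, 93.3, 203) -> [[-9, -1, 0], [-9, -1, -1], [-9, 0, 0], [-10, -1, 0]]
```

>>> move_arm(steps=[{"xyz": [3, 2, 0], "spin": 0, "hand": 0.95}, {"xyz": [0, 0, 0], "spin": 0, "hand": 0.95}, {"xyz": [-8, -1, 0], "spin": 0, "hand": 0.95}, {"xyz": [-10, -1, 0], "spin": 0, "hand": 0.95}, {"xyz": [-10, 0, 0], "spin": 0, "hand": 0.95}])

```text
t: 28.1
ee_pos: [0.4415, 0.0944, 0.1953]
orientation: [0.556, -0.453, -0.506, -0.479]
ft_force: [0.6, 0.5, -1.4]
finger_gap: 0.0158
```

>>> move_arm(steps=[{"xyz": [-5, 0, 0], "spin": 0, "hand": 0.95}, {"xyz": [0, 0, 0], "spin": 0, "hand": 0.95}])

```text
t: 28.27
ee_pos: [0.4426, 0.0947, 0.2032]
orientation: [0.557, -0.452, -0.505, -0.48]
ft_force: [0.5, -0.3, -0.5]
finger_gap: 0.0157
```

```bash
python3 tl.py
python3 - <<'E'
from go import *
path([(441.7,93.3,166.5)],12)
p,d,c=snap('side','st'); 
for m in manip.pinpoint('side','bristles')[:2]+manip.pinpoint('side','cup')[:1]: print(np.round(m['at'],4),round(m['confidence'],2))
W=cloud(d,c)*1e3
X=W[(d>0)&(np.hypot(W[...,0]-457,W[...,1]-95)<48)&(abs(W[...,2]-86)<3)];print(X.min(0),X.max(0))
cv2.imwrite('pics/stc.png',cv2.resize(p[270:390,180:320],(700,600),interpolation=cv2.INTER_CUBIC)[:,:,::-1])
E
```

```text
tcp [0.4426 0.0947 0.2032] r 0.4526 tilt rad/tan 0.0749 -0.0348 q [ 0.078  0.138  1.905 -0.029  1.02  -1.608] yaw 97.4 t 28.27 F [ 0.5 -0.3 -0.5] gap 0.0157
t 28.27 tcp [0.4426 0.0947 0.2032] F [ 0.5 -0.3 -0.5] gap 0.0157
[[ 0.08  -0.988 -0.129]
 [-0.018 -0.13   0.991]
 [-0.997 -0.077 -0.029]]
(441.7, 93.3, 166.5) -> [[9, 1, 0], [9, 1, 0], [9, 1, 0], [9, 1, 0]]
[0.4484 0.0935 0.0731] 0.88
[0.3783 0.7633 0.0165] 0.47
[0.455  0.0911 0.0104] 0.71
[424.86398322  60.83402493  83.03059223] [489.40261349 127.74566432  88.98196998]
```

View pics/stc.png

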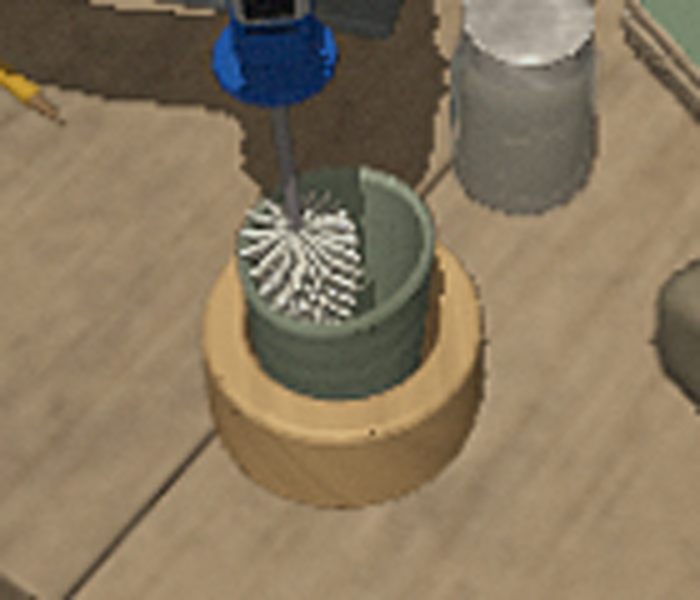

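The bristle head presses on the near wall with the wire bent, the cup upright in its block (bristles at about (300,260), collar at (275,60)). Ten pictures viewed; the strokes continue.

>>> move_arm(steps=[{"xyz": [9, 1, 0], "spin": 0, "hand": 0.95}, {"xyz": [11, 1, -1], "spin": 0, "hand": 0.95}, {"xyz": [11, 1, 0], "spin": 0, "hand": 0.95}, {"xyz": [4, 1, 0], "spin": 0, "hand": 0.95}, {"xyz": [0, 0, 0], "spin": 0, "hand": 0.95}])

```text
t: 28.83
ee_pos: [0.4419, 0.0925, 0.1633]
orientation: [0.557, -0.452, -0.505, -0.48]
ft_force: [1.2, 0.5, 11.5]
finger_gap: 0.0153
```

```bash
python3 tl.py
```

```text
tcp [0.4419 0.0925 0.1633] r 0.4515 tilt rad/tan 0.0755 -0.0341 q [ 0.073  0.192  1.959 -0.03   0.911 -1.61 ] yaw 97.4 t 28.83 F [ 1.2  0.5 11.5] gap 0.0153
```

>>> move_arm(steps=[{"xyz": [-8, -1, 0], "spin": 0, "hand": 0.95}, {"xyz": [-11, -1, 0], "spin": 0, "hand": 0.95}, {"xyz": [-11, 0, 0], "spin": 0, "hand": 0.95}, {"xyz": [-4, 0, 0], "spin": 0, "hand": 0.95}, {"xyz": [0, 0, 0], "spin": 0, "hand": 0.95}])

```text
t: 29.25
ee_pos: [0.4395, 0.0933, 0.1975]
orientation: [0.555, -0.453, -0.507, -0.479]
ft_force: [0.4, -0.4, -1.3]
finger_gap: 0.0152
```

```bash
python3 tl.py
python3 - <<'E'
from go import *
d(441.7,93.3,166.5)
E
```

```text
tcp [0.4395 0.0933 0.1975] r 0.4493 tilt rad/tan 0.07 -0.0336 q [ 0.075  0.143  1.915 -0.028  1.009 -1.611] yaw 97.4 t 29.25 F [ 0.4 -0.4 -1.3] gap 0.0152
t 29.25 tcp [0.4395 0.0933 0.1975] F [ 0.4 -0.4 -1.3] gap 0.0152
[[ 0.075 -0.989 -0.128]
 [-0.018 -0.13   0.991]
 [-0.997 -0.072 -0.028]]
tool shift [31.   0.1  0.6]
```

>>> move_arm(steps=[{"xyz": [8, 0, 0], "spin": 0, "hand": 0.95}, {"xyz": [10, 0, 0], "spin": 0, "hand": 0.95}, {"xyz": [6, 0, 0], "spin": 0, "hand": 0.95}, {"xyz": [2, 0, 0], "spin": 0, "hand": 0.95}, {"xyz": [0, 0, 0], "spin": 0, "hand": 0.95}])

```text
t: 29.67
ee_pos: [0.4409, 0.0928, 0.1685]
orientation: [0.555, -0.454, -0.507, -0.479]
ft_force: [0.6, 0.5, -1.4]
finger_gap: 0.0152
```

```bash
python3 tl.py
python3 - <<'E'
from go import *
path([(476.9,100.2,169)],12)
E
```

```text
tcp [0.4409 0.0928 0.1685] r 0.4506 tilt rad/tan 0.0695 -0.0334 q [ 0.074  0.186  1.95  -0.03   0.932 -1.61 ] yaw 97.4 t 29.67 F [ 0.6  0.5 -1.4] gap 0.0152
t 29.67 tcp [0.4409 0.0928 0.1685] F [ 0.6  0.5 -1.4] gap 0.0152
[[ 0.075 -0.989 -0.128]
 [-0.018 -0.13   0.991]
 [-0.997 -0.072 -0.028]]
(476.9, 100.2, 169) -> [[1, -9, 1], [0, -9, 0], [1, -9, 1], [0, -10, 1]]
```

>>> move_arm(steps=[{"xyz": [2, 0, 0], "spin": 0, "hand": 0.95}, {"xyz": [0, 0, 0], "spin": 0, "hand": 0.95}, {"xyz": [-1, -6, 1], "spin": 0, "hand": 0.95}, {"xyz": [0, -9, 1], "spin": 0, "hand": 0.95}, {"xyz": [0, -9, 1], "spin": 0, "hand": 0.95}])

```text
t: 30.08
ee_pos: [0.4629, 0.0988, 0.168]
orientation: [0.554, -0.455, -0.508, -0.478]
ft_force: [-0.1, 0.6, -1.3]
finger_gap: 0.0151
```

>>> move_arm(steps=[{"xyz": [0, -7, 0], "spin": 0, "hand": 0.95}, {"xyz": [0, -3, 0], "spin": 0, "hand": 0.95}, {"xyz": [0, 0, 0], "spin": 0, "hand": 0.95}])

```text
t: 30.33
ee_pos: [0.4765, 0.1008, 0.1691]
orientation: [0.554, -0.455, -0.508, -0.478]
ft_force: [-0.2, 0.3, -1.1]
finger_gap: 0.0156
```

```bash
python3 tl.py
python3 - <<'E'
from go import *
path([(476.9,100.2,166.5),(476.9,100.2,202)],12)
E
```

```text
tcp [0.4765 0.1008 0.1691] r 0.487 tilt rad/tan 0.0652 -0.0332 q [ 0.086  0.238  1.874 -0.031  0.961 -1.598] yaw 97.4 t 30.33 F [-0.2  0.3 -1.1] gap 0.0156
t 30.33 tcp [0.4765 0.1008 0.1691] F [-0.2  0.3 -1.1] gap 0.0156
[[ 0.071 -0.989 -0.129]
 [-0.019 -0.13   0.991]
 [-0.997 -0.068 -0.028]]
(476.9, 100.2, 166.5) -> [[3, 0, -1]]
(476.9, 100.2, 202) -> [[-12, -1, 0], [-12, -1, 0], [-12, -1, -1]]
```

Now the far-side strokes: up, down, up, down.

>>> move_arm(steps=[{"xyz": [2, 0, 0], "spin": 0, "hand": 0.95}, {"xyz": [0, 0, 0], "spin": 0, "hand": 0.95}, {"xyz": [-8, -1, 0], "spin": 0, "hand": 0.95}, {"xyz": [-11, -1, 0], "spin": 0, "hand": 0.95}, {"xyz": [-10, -1, 0], "spin": 0, "hand": 0.95}])

```text
t: 30.75
ee_pos: [0.4747, 0.1013, 0.195]
orientation: [0.553, -0.457, -0.51, -0.476]
ft_force: [-0.1, -0.3, -1.3]
finger_gap: 0.0154
```

>>> move_arm(steps=[{"xyz": [-4, 0, 0], "spin": 0, "hand": 0.95}, {"xyz": [0, 0, 0], "spin": 0, "hand": 0.95}])

```text
t: 30.92
ee_pos: [0.4757, 0.1016, 0.2019]
orientation: [0.554, -0.456, -0.509, -0.477]
ft_force: [-0.4, 0.4, -1.5]
finger_gap: 0.0153
```

```bash
python3 tl.py
python3 - <<'E'
from go import *
d(476.9,100.2,167)
p,dd,c=snap('side')
for m in manip.pinpoint('side','bristles')[:1]+manip.pinpoint('side','cup')[:1]: print(np.round(m['at'],4),round(m['confidence'],2))
E
```

```text
tcp [0.4757 0.1016 0.2019] r 0.4864 tilt rad/tan 0.0619 -0.0331 q [ 0.088  0.196  1.833 -0.029  1.048 -1.599] yaw 97.4 t 30.92 F [-0.4  0.4 -1.5] gap 0.0153
t 30.92 tcp [0.4757 0.1016 0.2019] F [-0.4  0.4 -1.5] gap 0.0153
[[ 0.067 -0.989 -0.129]
 [-0.019 -0.13   0.991]
 [-0.998 -0.064 -0.028]]
tool shift [34.9  1.2 -0.6]
[0.4737 0.0996 0.071 ] 0.8
[0.4594 0.0928 0.0124] 0.86
```

>>> move_arm(steps=[{"xyz": [8, 0, 0], "spin": 0, "hand": 0.95}, {"xyz": [10, 0, 0], "spin": 0, "hand": 0.95}, {"xyz": [9, 0, -1], "spin": 0, "hand": 0.95}, {"xyz": [4, 0, 0], "spin": 0, "hand": 0.95}, {"xyz": [0, 0, 0], "spin": 0, "hand": 0.95}])

```text
t: 31.48
ee_pos: [0.4752, 0.0995, 0.1651]
orientation: [0.552, -0.457, -0.51, -0.475]
ft_force: [-0.3, -0.2, -1.4]
finger_gap: 0.0152
```

```bash
python3 tl.py
```

```text
tcp [0.4752 0.0995 0.1651] r 0.4855 tilt rad/tan 0.0562 -0.0322 q [ 0.083  0.246  1.875 -0.031  0.961 -1.601] yaw 97.4 t 31.48 F [-0.3 -0.2 -1.4] gap 0.0152
```

>>> move_arm(steps=[{"xyz": [-8, -1, 0], "spin": 0, "hand": 0.95}, {"xyz": [-11, -1, 0], "spin": 0, "hand": 0.95}, {"xyz": [-10, -1, 0], "spin": 0, "hand": 0.95}, {"xyz": [-4, 0, 0], "spin": 0, "hand": 0.95}, {"xyz": [0, 0, 0], "spin": 0, "hand": 0.95}])

```text
t: 31.9
ee_pos: [0.476, 0.1005, 0.1996]
orientation: [0.551, -0.458, -0.511, -0.475]
ft_force: [-0.6, 1.2, -1.7]
finger_gap: 0.0154
```

```bash
python3 tl.py;  python3 - <<'E'
from go import *
d(476.9,100.2,167)
E
```

```text
tcp [0.476  0.1005 0.1996] r 0.4865 tilt rad/tan 0.0534 -0.0319 q [ 0.085  0.203  1.829 -0.029  1.053 -1.602] yaw 97.4 t 31.9 F [-0.6  1.2 -1.7] gap 0.0154
t 31.9 tcp [0.476  0.1005 0.1996] F [-0.6  1.2 -1.7] gap 0.0154
[[ 0.059 -0.99  -0.129]
 [-0.02  -0.13   0.991]
 [-0.998 -0.056 -0.028]]
tool shift [32.6  1.   0.5]
```

>>> move_arm(steps=[{"xyz": [8, 0, 0], "spin": 0, "hand": 0.95}, {"xyz": [10, 0, 0], "spin": 0, "hand": 0.95}, {"xyz": [9, 0, 0], "spin": 0, "hand": 0.95}, {"xyz": [3, 0, 0], "spin": 0, "hand": 0.95}, {"xyz": [0, 0, 0], "spin": 0, "hand": 0.95}])

```text
t: 32.32
ee_pos: [0.4772, 0.0998, 0.1674]
orientation: [0.552, -0.458, -0.511, -0.475]
ft_force: [-1.0, -0.4, 0.1]
finger_gap: 0.0154
```

```bash
python3 tl.py;  python3 - <<'E'
from go import *
path([(459.3,97,172),(459.3,97,285),(322,322,285)],18)
E
```

```text
tcp [0.4772 0.0998 0.1674] r 0.4875 tilt rad/tan 0.0536 -0.0318 q [ 0.084  0.246  1.866 -0.03   0.972 -1.601] yaw 97.4 t 32.32 F [-1.  -0.4  0.1] gap 0.0154
t 32.32 tcp [0.4772 0.0998 0.1674] F [-1.  -0.4  0.1] gap 0.0154
[[ 0.059 -0.99  -0.129]
 [-0.02  -0.13   0.991]
 [-0.998 -0.056 -0.028]]
(459.3, 97, 172) -> [[-3, 9, 0], [-3, 9, -1]]
(459.3, 97, 285) -> [[-16, -1, 0], [-16, -1, -1], [-16, -1, 0], [-16, -1, -1], [-16, -1, 0], [-16, -1, 0], [-16, 0, -1]]
(322, 322, 285) -> [[-1, 7, 16], [-1, 7, 16], [-1, 7, 16], [0, 7, 16], [-1, 7, 16], [-1, 7, 16], [-1, 8, 16], [-1, 7, 17], [-1, 7, 16], [-1, 7, 16], [-1, 7, 16], [0, 7, 16], [-1, 7, 16], [-1, 7, 16], [-1, 7, 16]]
```

>>> move_arm(steps=[{"xyz": [-2, 7, 0], "spin": 0, "hand": 0.95}, {"xyz": [-2, 8, -1], "spin": 0, "hand": 0.95}, {"xyz": [-2, 2, 0], "spin": 0, "hand": 0.95}, {"xyz": [-8, 0, 0], "spin": 0, "hand": 0.95}, {"xyz": [-14, -1, 0], "spin": 0, "hand": 0.95}])

```text
t: 32.73
ee_pos: [0.4554, 0.0967, 0.1931]
orientation: [0.55, -0.46, -0.512, -0.473]
ft_force: [0.2, 0.0, -0.7]
finger_gap: 0.0154
```

>>> move_arm(steps=[{"xyz": [-18, -1, 0], "spin": 0, "hand": 0.95}, {"xyz": [-18, -1, 0], "spin": 0, "hand": 0.95}, {"xyz": [-18, -1, 0], "spin": 0, "hand": 0.95}, {"xyz": [-18, -1, 0], "spin": 0, "hand": 0.95}, {"xyz": [-12, 0, 0], "spin": 0, "hand": 0.95}])

```text
t: 33.15
ee_pos: [0.4544, 0.099, 0.2858]
orientation: [0.551, -0.458, -0.511, -0.475]
ft_force: [0.8, -0.1, -1.3]
finger_gap: 0.0154
```

>>> move_arm(steps=[{"xyz": [-4, 4, 8], "spin": 0, "hand": 0.95}, {"xyz": [-1, 7, 14], "spin": 0, "hand": 0.95}, {"xyz": [-1, 8, 18], "spin": 0, "hand": 0.95}, {"xyz": [-1, 8, 18], "spin": 0, "hand": 0.95}, {"xyz": [-1, 8, 18], "spin": 0, "hand": 0.95}])

```text
t: 33.57
ee_pos: [0.4116, 0.1716, 0.2973]
orientation: [0.553, -0.456, -0.506, -0.48]
ft_force: [-0.4, 0.0, -1.1]
finger_gap: 0.0152
```

>>> move_arm(steps=[{"xyz": [-1, 8, 18], "spin": 0, "hand": 0.95}, {"xyz": [-1, 8, 18], "spin": 0, "hand": 0.95}, {"xyz": [-1, 8, 18], "spin": 0, "hand": 0.95}, {"xyz": [-1, 8, 18], "spin": 0, "hand": 0.95}, {"xyz": [0, 8, 18], "spin": 0, "hand": 0.95}])

```text
t: 33.98
ee_pos: [0.3542, 0.2612, 0.2973]
orientation: [0.553, -0.455, -0.506, -0.482]
ft_force: [0.3, 0.4, -0.9]
finger_gap: 0.0157
```

```bash
python3 tl.py;  python3 - <<'E'
from go import *
path([(322,322,285),(322,322,190)],18)
p,dd,c=snap('side'); W=cloud(dd,c)*1e3
X=W[(dd>0)&(np.hypot(W[...,0]-457,W[...,1]-95)<48)&(abs(W[...,2]-86)<3)];print('rim',X.min(0),X.max(0))
E
```

```text
tcp [0.3542 0.2612 0.2973] r 0.4401 tilt rad/tan 0.0508 -0.0572 q [ 0.522  0.032  1.769 -0.053  1.284 -1.157] yaw 96.9 t 33.98 F [ 0.3  0.4 -0.9] gap 0.0157
t 33.98 tcp [0.3542 0.2612 0.2973] F [ 0.3  0.4 -0.9] gap 0.0157
[[ 0.075 -0.99  -0.121]
 [-0.016 -0.122  0.992]
 [-0.997 -0.072 -0.025]]
(322, 322, 285) -> [[2, 6, 16], [2, 7, 16], [3, 6, 16], [2, 6, 17]]
(322, 322, 190) -> [[16, 1, 0], [16, 1, 1], [15, 2, 0], [16, 1, 0], [16, 1, 1], [16, 1, 0]]
rim [429.8742687   61.65465779  83.04671633] [494.17273108 128.40863404  88.84158702]
```

>>> move_arm(steps=[{"xyz": [0, 7, 16], "spin": 0, "hand": 0.95}, {"xyz": [0, 6, 15], "spin": 0, "hand": 0.95}, {"xyz": [0, 5, 12], "spin": 0, "hand": 0.95}, {"xyz": [0, 3, 8], "spin": 0, "hand": 0.95}, {"xyz": [0, 0, 0], "spin": 0, "hand": 0.95}])

```text
t: 34.45
ee_pos: [0.3194, 0.3154, 0.2949]
orientation: [0.552, -0.453, -0.508, -0.481]
ft_force: [0.7, 0.5, -2.0]
finger_gap: 0.0151
```

```bash
python3 tl.py;  python3 - <<'E'
from go import *
path([(320,323,194)],16)
E
```

```text
tcp [0.3194 0.3154 0.2949] r 0.4489 tilt rad/tan 0.0439 -0.0591 q [ 0.67   0.052  1.754 -0.056  1.286 -1.012] yaw 97.2 t 34.45 F [ 0.7  0.5 -2. ] gap 0.0151
t 34.45 tcp [0.3194 0.3154 0.2949] F [ 0.7  0.5 -2. ] gap 0.0151
[[ 0.073 -0.99  -0.125]
 [-0.011 -0.126  0.992]
 [-0.997 -0.071 -0.02 ]]
(320, 323, 194) -> [[14, 1, 1], [15, 1, 2], [14, 0, 1], [14, 1, 1], [15, 1, 2], [14, 1, 1], [15, 1, 2]]
```

>>> move_arm(steps=[{"xyz": [10, 1, 1], "spin": 0, "hand": 0.95}, {"xyz": [16, 1, 2], "spin": 0, "hand": 0.95}, {"xyz": [18, 1, 1], "spin": 0, "hand": 0.95}, {"xyz": [18, 1, 2], "spin": 0, "hand": 0.95}, {"xyz": [16, 1, 2], "spin": 0, "hand": 0.95}])

```text
t: 34.87
ee_pos: [0.3219, 0.322, 0.216]
orientation: [0.553, -0.45, -0.507, -0.484]
ft_force: [0.4, 0.4, -1.5]
finger_gap: 0.0155
```

>>> move_arm(steps=[{"xyz": [10, 1, 1], "spin": 0, "hand": 0.95}, {"xyz": [6, 0, 0], "spin": 0, "hand": 0.95}, {"xyz": [0, 0, 0], "spin": 0, "hand": 0.95}, {"xyz": [0, 0, 0], "spin": 0, "hand": 0.95}])

```text
t: 35.2
ee_pos: [0.3203, 0.3182, 0.1937]
orientation: [0.552, -0.454, -0.507, -0.482]
ft_force: [-0.0, -0.3, -0.0]
finger_gap: 0.0155
```

```bash
python3 tl.py; python3 br.py | grep -E "brist|collar|head"
python3 - <<'E'
from go import *
path([(321,323,191),(401,309.6,191),(401,309.6,176)],12)
p,d,c=snap('side')
for m in manip.pinpoint('side','brush')[:2]: print(np.round(m['at'],4),round(m['confidence'],2))
for n in ['side','top']:
    p,d,c=snap(n); W=cloud(d,c)*1e3
    X=W[(d>0)&(np.hypot(W[...,0]-398,W[...,1]-309)<75)&(W[...,0]>362)&(W[...,2]>139)&(W[...,2]<156)]
    if len(X)>10: print(n,'fork',len(X),cv2.minAreaRect(X[:,:2].astype(np.float32)),X[:,2].max()); 
    T=X[(X[:,0]<385)]; print('tips y',T[:,1].min() if len(T) else '',T[:,1].max() if len(T) else '', T[:,0].min() if len(T) else '')
E
```

```text
tcp [0.3203 0.3182 0.1937] r 0.4515 tilt rad/tan 0.0437 -0.062 q [ 0.676  0.166  1.897 -0.067  1.029 -0.985] yaw 97.0 t 35.2 F [-0.  -0.3 -0. ] gap 0.0155
side bristles [379.3 761.1  16.5] 0.59
side bristles [320.1 317.8  65.7] 0.55
side head 289 mean [321.7 310.1  70.1] min [300.5 296.5  46.9] max [339.8 335.9  84.7]
side collar 59 mean [322.1 310.3 166.5] min [299.5 298.6 163.7] max [337.5 335.9 167.7]
top bristles [379.  766.4  12. ] 0.6
top bristles [3.993e+02 3.105e+02 2.000e-01] 0.54
wrist bristles [324.1 314.5  68.3] 0.68
wrist head 1701 mean [315.4 316.3  75.4] min [300.3 297.3  48.7] max [337.8 335.8  84.7]
wrist collar 1094 mean [310.4 320.2 167. ] min [299.4 300.  162.9] max [328.8 337.1 167.7]
t 35.5 tcp [0.3207 0.3192 0.1948] F [ 0.2  1.2 -0.4] gap 0.0152
[[ 0.077 -0.989 -0.123]
 [-0.011 -0.124  0.992]
 [-0.997 -0.075 -0.021]]
(321, 323, 191) -> [[4, 0, 4]]
(401, 309.6, 191) -> [[1, -11, -3], [1, -11, -4], [1, -11, -3], [0, -12, -3], [1, -11, -4], [1, -11, -3], [1, -11, -3]]
(401, 309.6, 176) -> [[8, 1, 0], [7, 0, 0]]
[0.4593 0.7122 0.019 ] 0.62
[0.6111 0.1087 0.0007] 0.49
side fork 363 ((413.102294921875, 304.41375732421875), (36.33323287963867, 90.5108413696289), 78.7181396484375) 151.08386100216154
tips y 294.2923723881901 330.28619632502523 365.9161852584002
top fork 203 ((413.1726989746094, 306.31927490234375), (33.78384017944336, 92.3326187133789), 76.84054565429688) 154.20953294202343
tips y 297.35438995290457 332.29686345619825 371.18183409167693
```

>>> move_arm(steps=[{"xyz": [2, 0, 4], "spin": 0, "hand": 0.95}, {"xyz": [1, 0, 2], "spin": 0, "hand": 0.95}, {"xyz": [0, 0, 0], "spin": 0, "hand": 0.95}])

```text
t: 35.95
ee_pos: [0.32, 0.3257, 0.1914]
orientation: [0.553, -0.453, -0.507, -0.483]
ft_force: [-0.1, -0.7, -1.6]
finger_gap: 0.0153
```

```bash
python3 tl.py;  python3 - <<'E'
from go import *
path([(365,316.3,191),(400.5,309.4,191)],10)
E
```

```text
tcp [0.32   0.3257 0.1914] r 0.4566 tilt rad/tan 0.0456 -0.0625 q [ 0.69   0.176  1.891 -0.067  1.023 -0.971] yaw 97.1 t 35.95 F [-0.1 -0.7 -1.6] gap 0.0153
t 35.95 tcp [0.32   0.3257 0.1914] F [-0.1 -0.7 -1.6] gap 0.0153
[[ 0.077 -0.989 -0.123]
 [-0.011 -0.124  0.992]
 [-0.997 -0.075 -0.021]]
(365, 316.3, 191) -> [[1, -9, -3], [1, -8, -3], [0, -9, -3], [1, -9, -3], [1, -8, -3]]
(400.5, 309.4, 191) -> [[1, -9, -3], [0, -8, -3], [1, -9, -2], [1, -9, -3]]
```

>>> move_arm(steps=[{"xyz": [0, -7, -2], "spin": 0, "hand": 0.95}, {"xyz": [1, -9, -3], "spin": 0, "hand": 0.95}, {"xyz": [0, -9, -3], "spin": 0, "hand": 0.95}, {"xyz": [1, -7, -3], "spin": 0, "hand": 0.95}, {"xyz": [0, 0, 0], "spin": 0, "hand": 0.95}])

```text
t: 36.37
ee_pos: [0.3571, 0.3186, 0.192]
orientation: [0.553, -0.452, -0.507, -0.482]
ft_force: [-0.1, -0.5, -1.2]
finger_gap: 0.0153
```

```bash
python3 tl.py;  python3 - <<'E'
from go import *
path([(400.5,309.4,190)],9)
E
```

```text
tcp [0.3571 0.3186 0.192 ] r 0.4785 tilt rad/tan 0.0503 -0.06 q [ 0.627  0.204  1.852 -0.064  1.031 -1.039] yaw 97.2 t 36.37 F [-0.1 -0.5 -1.2] gap 0.0153
t 36.37 tcp [0.3571 0.3186 0.192 ] F [-0.1 -0.5 -1.2] gap 0.0153
[[ 0.077 -0.989 -0.125]
 [-0.011 -0.126  0.992]
 [-0.997 -0.075 -0.021]]
(400.5, 309.4, 190) -> [[1, -8, -3], [1, -9, -3], [1, -8, -3], [1, -8, -3], [1, -9, -3]]
```

>>> move_arm(steps=[{"xyz": [1, -7, -3], "spin": 0, "hand": 0.95}, {"xyz": [0, -9, -3], "spin": 0, "hand": 0.95}, {"xyz": [1, -9, -3], "spin": 0, "hand": 0.95}, {"xyz": [1, -9, -3], "spin": 0, "hand": 0.95}, {"xyz": [0, -6, -2], "spin": 0, "hand": 0.95}])

```text
t: 36.78
ee_pos: [0.4026, 0.308, 0.192]
orientation: [0.553, -0.453, -0.507, -0.482]
ft_force: [-0.1, 0.8, -0.8]
finger_gap: 0.0155
```

>>> move_arm(steps=[{"xyz": [0, 0, 0], "spin": 0, "hand": 0.95}, {"xyz": [0, 0, 0], "spin": 0, "hand": 0.95}])

```text
t: 36.95
ee_pos: [0.405, 0.3077, 0.192]
orientation: [0.553, -0.453, -0.506, -0.483]
ft_force: [-0.0, -0.4, -0.8]
finger_gap: 0.0155
```

```bash
python3 tl.py;  python3 - <<'E'
from go import *
path([(400.5,309.4,176)],5)
p,d,c=snap('side','hang')
cv2.imwrite('pics/hangc.png',cv2.resize(p[140:290,160:320],(640,600),interpolation=cv2.INTER_CUBIC)[:,:,::-1])
E
```

```text
tcp [0.405  0.3077 0.192 ] r 0.5086 tilt rad/tan 0.0546 -0.0562 q [ 0.551  0.244  1.795 -0.059  1.043 -1.115] yaw 97.0 t 36.95 F [-0.  -0.4 -0.8] gap 0.0155
t 36.95 tcp [0.405  0.3077 0.192 ] F [-0.  -0.4 -0.8] gap 0.0155
[[ 0.077 -0.989 -0.122]
 [-0.012 -0.123  0.992]
 [-0.997 -0.075 -0.021]]
(400.5, 309.4, 176) -> [[4, 1, 1], [4, 2, 0], [4, 1, 1], [4, 1, 1]]
```

View pics/hangc.png

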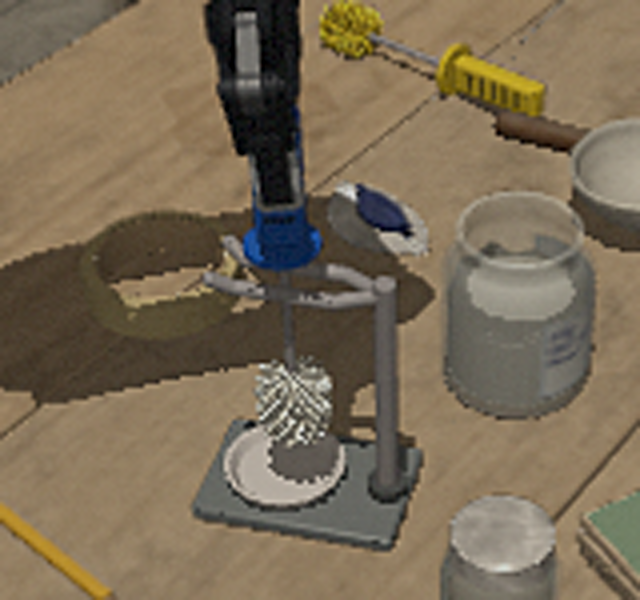

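The wire is between the two rods, with the collar at (283,245) just above the fork (11 pictures, one past budget for this fit). Lowering onto the seat.

>>> move_arm(steps=[{"xyz": [3, 2, 1], "spin": 0, "hand": 0.95}, {"xyz": [4, 2, 1], "spin": 0, "hand": 0.95}, {"xyz": [4, 1, 0], "spin": 0, "hand": 0.95}, {"xyz": [2, 0, 0], "spin": 0, "hand": 0.95}, {"xyz": [0, 0, 0], "spin": 0, "hand": 0.95}])

```text
t: 37.42
ee_pos: [0.3981, 0.3091, 0.177]
orientation: [0.553, -0.453, -0.507, -0.482]
ft_force: [-0.9, 0.1, -2.4]
finger_gap: 0.0152
```

```bash
python3 tl.py;  python3 - <<'E'
from go import *
p,d,c=snap('side')
for m in manip.pinpoint('side','brush')[:2]: print(np.round(m['at'],4),round(m['confidence'],2))
E
```

```text
tcp [0.3981 0.3091 0.177 ] r 0.504 tilt rad/tan 0.0527 -0.0561 q [ 0.561  0.257  1.821 -0.06   1.006 -1.104] yaw 97.1 t 37.42 F [-0.9  0.1 -2.4] gap 0.0152
[0.399  0.3093 0.1467] 0.89
[0.4564 0.7151 0.0192] 0.78
```

Just above the seat, so I lower until it touches. x is 2 mm short, so I nudge that too.

>>> move_arm(steps=[{"xyz": [1, -2, 0], "spin": 0, "hand": 0.95}, {"xyz": [1, 0, 0], "spin": 0, "hand": 0.95}, {"xyz": [0, 0, 0], "spin": 0, "hand": 0.95}])

```text
t: 37.77
ee_pos: [0.4012, 0.3098, 0.176]
orientation: [0.553, -0.452, -0.507, -0.483]
ft_force: [0.2, 0.1, -1.1]
finger_gap: 0.0155
```

```bash
python3 tl.py
```

```text
tcp [0.4012 0.3098 0.176 ] r 0.5069 tilt rad/tan 0.0545 -0.0563 q [ 0.559  0.262  1.818 -0.06   1.003 -1.106] yaw 97.1 t 37.77 F [ 0.2  0.1 -1.1] gap 0.0155
```

>>> move_arm(steps=[{"xyz": [1, 0, 0], "spin": 0, "hand": 0.95}, {"xyz": [1, 0, 0], "spin": 0, "hand": 0.95}, {"xyz": [0, 0, 0], "spin": 0, "hand": 0.95}])

```text
t: 38.02
ee_pos: [0.4017, 0.31, 0.1762]
orientation: [0.553, -0.452, -0.506, -0.483]
ft_force: [-0.5, 0.2, -1.8]
finger_gap: 0.015
```

```bash
python3 tl.py
```

```text
tcp [0.4017 0.31   0.1762] r 0.5074 tilt rad/tan 0.0557 -0.0563 q [ 0.558  0.262  1.818 -0.06   1.002 -1.106] yaw 97.1 t 38.02 F [-0.5  0.2 -1.8] gap 0.015
```

>>> move_arm(steps=[{"xyz": [3, 0, 0], "spin": 0, "hand": 0.95}, {"xyz": [2, 0, 0], "spin": 0, "hand": 0.95}, {"xyz": [0, 0, 0], "spin": 0, "hand": 0.95}])

```text
t: 38.27
ee_pos: [0.4031, 0.3105, 0.1762]
orientation: [0.553, -0.451, -0.506, -0.484]
ft_force: [0.8, 0.7, -1.4]
finger_gap: 0.0154
```

```bash
python3 tl.py
```

```text
tcp [0.4031 0.3105 0.1762] r 0.5088 tilt rad/tan 0.0597 -0.0569 q [ 0.558  0.262  1.818 -0.06   0.998 -1.106] yaw 97.1 t 38.27 F [ 0.8  0.7 -1.4] gap 0.0154
```

>>> move_arm(steps=[{"xyz": [0, 0, 0], "spin": 0, "hand": 0.8}, {"xyz": [0, 0, 0], "spin": 0, "hand": 0.7}, {"xyz": [0, 0, 0], "spin": 0, "hand": 0.5}, {"xyz": [0, 0, 0], "spin": 0, "hand": 0.3}, {"xyz": [0, 0, 0], "spin": 0, "hand": 0.1}])

```text
t: 38.68
ee_pos: [0.4039, 0.3108, 0.1761]
orientation: [0.554, -0.45, -0.506, -0.485]
ft_force: [-0.2, -0.2, 0.3]
finger_gap: 0.061
```

>>> move_arm(steps=[{"xyz": [0, 0, 0], "spin": 0, "hand": 0}, {"xyz": [0, 0, 0], "spin": 0, "hand": 0}])

```text
t: 38.85
ee_pos: [0.4038, 0.3107, 0.1756]
orientation: [0.554, -0.45, -0.506, -0.485]
ft_force: [0.5, -0.6, -0.3]
finger_gap: 0.0838
```

```bash
python3 tl.py;  cat > fin.py <<'E'
from go import *
for n in ['side','top']:
    p,d,c=snap(n,'fin'+n); W=cloud(d,c)*1e3
    for k in ['brush','bristles','cup']: 
        for m in manip.pinpoint(n,k)[:2]: print(n,k,np.round(m['at'],4),round(m['confidence'],2))
    for x,y,r,a,b,l in((604,255,70,23,33,'cover'),(400,309,30,214,226,'grip top'),(400,309,22,145,156,'collar top'),(459,95,48,80,95,'rim'),(517,200,40,80,95,'rutile'),(610,105,60,35,60,'clay')):
        X=W[(d>0)&(np.hypot(W[...,0]-x,W[...,1]-y)<r)&(W[...,2]>a)&(W[...,2]<b)]
        if len(X)>10: q=cv2.minAreaRect(X[:,:2].astype(np.float32)); print(n,l,len(X),np.round(q[0],1),np.round(q[1],1),round(q[2],1),'z',np.percentile(X[:,2],[5,50,95]).round(1))
E
python3 fin.py
```

```text
tcp [0.4038 0.3107 0.1756] r 0.5096 tilt rad/tan 0.0607 -0.0571 q [ 0.558  0.263  1.818 -0.061  0.995 -1.106] yaw 97.1 t 38.85 F [ 0.5 -0.6 -0.3] gap 0.0838
side brush [0.4549 0.7087 0.021 ] 0.96
side brush [0.4042 0.3094 0.1475] 0.92
side bristles [0.3991 0.31   0.0478] 0.94
side bristles [0.3801 0.7642 0.0195] 0.66
side cup [0.4598 0.093  0.0084] 0.72
side cover 1177 [606.1 254.6] [68.9 93.9] 33.5 z [25.4 27.8 29.7]
side grip top 33 [405.3 305.6] [24.8 10.9] 37.3 z [215.2 218.9 221.8]
side collar top 148 [400.6 307.1] [39.9 32.1] 3.5 z [146.2 149.8 154.4]
side rim 369 [462.6  94.6] [64.2 66.9] 7.4 z [80.6 84.9 88.1]
side rutile 438 [516.3 203.1] [45.6 47.9] 4.0 z [82.3 86.3 88. ]
side clay 1422 [610.7 109.2] [63.7 77.9] 42.2 z [38.6 47.2 50.1]
top brush [0.4609 0.704  0.0174] 0.87
top bristles [0.3807 0.7674 0.0119] 0.7
top bristles [0.5172 0.4088 0.0022] 0.2
top cup [0.4616 0.0994 0.013 ] 0.8
top cover 654 [606.3 254.9] [66.2 93.4] 34.6 z [23.5 26.8 31.2]
top rim 114 [461.6  95.1] [66.4 62. ] 63.9 z [80.7 84.  88.5]
top rutile 204 [518.7 200.5] [46.5 37.9] 42.0 z [80.9 85.  89.5]
top clay 608 [611.4 110.8] [62.4 79.2] 41.2 z [38.9 45.7 50.4]
```

>>> move_arm(steps=[{"xyz": [-8, 0, 0], "spin": 0, "hand": 0}, {"xyz": [-15, 0, 0], "spin": 0, "hand": 0}, {"xyz": [-22, 0, 0], "spin": 0, "hand": 0}, {"xyz": [-28, 0, 0], "spin": 0, "hand": 0}, {"xyz": [-28, 0, 0], "spin": 0, "hand": 0}])

```text
t: 39.67
ee_pos: [0.3913, 0.3089, 0.2754]
orientation: [0.552, -0.455, -0.507, -0.48]
ft_force: [0.3, -0.1, 0.7]
finger_gap: 0.0856
```

>>> move_arm(steps=[{"xyz": [-28, 0, 0], "spin": 0, "hand": 0}, {"xyz": [-25, 0, 0], "spin": 0, "hand": 0}, {"xyz": [-15, 0, 0], "spin": 0, "hand": 0}, {"xyz": [0, 0, 0], "spin": 0, "hand": 0}, {"xyz": [0, 0, 0], "spin": 0, "hand": 0}])

```text
t: 40.08
ee_pos: [0.3873, 0.3114, 0.3565]
orientation: [0.553, -0.45, -0.506, -0.485]
ft_force: [0.3, 0.5, -0.3]
finger_gap: 0.0855
```

```bash
python3 tl.py; python3 fin.py
python3 - <<'E'
import cv2,numpy as np
a=cv2.imread('pics/finside.png')
cv2.imwrite('pics/finc.png',cv2.resize(a[150:385,160:400],(612,600),interpolation=cv2.INTER_CUBIC))
E
```

```text
tcp [0.3873 0.3114 0.3565] r 0.497 tilt rad/tan 0.0596 -0.0578 q [ 0.577  0.078  1.576 -0.052  1.423 -1.112] yaw 97.1 t 40.08 F [ 0.3  0.5 -0.3] gap 0.0855
side brush [0.4561 0.714  0.0191] 0.98
side brush [0.4037 0.3108 0.1461] 0.57
side bristles [0.3788 0.7637 0.0147] 0.63
side bristles [0.4036 0.3105 0.0459] 0.54
side cup [0.4617 0.0918 0.0092] 0.92
side cup [0.6056 0.2559 0.0132] 0.28
side cover 1183 [606.2 254.5] [69.6 94.8] 33.3 z [25.3 27.7 29.6]
side grip top 101 [402.1 308.1] [24.1 15.3] 11.9 z [214.5 220.5 222.9]
side collar top 145 [400.8 305.7] [41.1 30.8] 19.8 z [146.3 149.8 154.5]
side rim 364 [461.5  94.5] [66.6 63. ] 58.9 z [80.8 84.7 87.8]
side rutile 445 [516.3 202.6] [45.7 47.2] 4.3 z [82.1 86.2 87.8]
side clay 1412 [610.6 108.7] [62.9 78. ] 42.2 z [39.6 47.3 50.2]
top brush [0.4623 0.7066 0.0176] 0.94
top brush [0.605  0.2568 0.0147] 0.29
top bristles [0.3808 0.764  0.0127] 0.7
top cup [0.4608 0.0984 0.0107] 0.68
top cover 668 [606.  255.1] [66.4 93. ] 34.5 z [23.5 26.7 30.9]
top rim 89 [464.2  91.7] [66.9 53.6] 32.1 z [80.7 83.8 89.3]
top clay 611 [611.9 110.4] [62.7 79.6] 41.0 z [39.3 45.7 51.2]
```

View pics/finc.png

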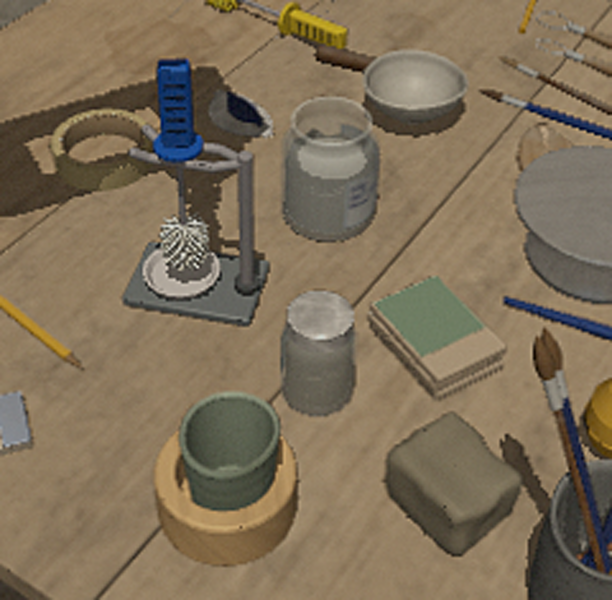

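The final picture shows the brush hanging on its fork at (178,130), the three-tile pile square at (437,330), and the cup in its block at (230,450). The jar and clay are where they started, so I'm handing in.

```bash
python3 -c "
from station import manip
print(manip.sign_off())"
```

```text
the job is handed in; nothing more can be done
None
```

The job is done and was handed in with about 40 of the 72 s used.

**What I did:**
- **Cover tile:** I took it off the cup, turned it about 72° and laid it on the pile with the cream ends matching.
- **Scrubbing:** I scrubbed the cup with the blue brush, two up-and-down passes on the near wall and then two on the far wall.
- **Brush:** I hung it back on its fork and backed the open gripper off about 18 cm.

**Last checks:**
- **Pile:** the cover lies flat, its top at about 27 mm. It is within about 2 mm and 1° of where the pile was measured at the start. The lower tiles are mostly hidden, so I did not re-measure them.
- **Brush:** it hangs upright, about 2 mm from where it first hung.
- **Cup:** it stands upright in its block, shifted about 4 mm, which is about what its play in the block allows.
- **Jars and clay:** the rutile jar and clay were re-measured and had not moved. I checked the oxide jar only by eye, and it looks unmoved.

**What did not go cleanly:**
- One near-side down-stroke touched the cup's floor with about 12 N.
- The tool tilted by up to about 8° during fast moves. I corrected most of it before picking up the brush, and the brush itself stayed near upright.
- The last few 1–3 mm steps down onto the fork did not move the arm, and no contact force showed before release. The brush may have dropped about a millimetre onto the fork.
- I viewed 12 pictures, two over the budget of 10.

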